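# Tip the bean bin back and slide the lifter plate under it

## Task

The heavy bean bin has to stand on the lifter plate so that it can be shifted later. Without lifting it off the counter, tip the bin back on its rear bottom edge by its bar handle until it leans by itself on the rail behind it, push the flat blade of the lifter square and centred under its raised front as far as it will go, then let the bin down gently so that it stands level on the blade, and let go. Do not drop the bin or knock over or move the mug, the jar and the pitcher.

Things in the scene. Friction and masses are not known exactly. Their poses are not given: they have to be found in the camera images.
- bin: Upright rectangular aluminium bean bin with a dark lid and a fixed bar handle on top: 70 deep (x) x 120 wide (y) x 140 high to the lid, about 1.6 kg, closed and solid. Origin: centre of its underside. x points from its front to its rear (away from the robot, to the rest), z up through the lid. Its weight balances on the rear edge at about 0.45 rad of backward tilt (turning about +y); past that it falls on to the rail.
- bin_bar (a point): Middle of the bin's round handle bar, 178 mm above the underside and centred over it; bar 13 mm thick, lying along the bin's y, 72 mm free between its two posts, 31 mm free between bar and lid. The smooth bar can turn between two fingers that close along the bin's x. Axes as the bin's.
- bin_back (a point): Middle of the bin's rear bottom edge, at x = +35 mm in the bin's frame; the edge on which it tips. Axes as the bin's.
- lifter: Lifter plate, 0.25 kg: flat steel blade 80 long (x) x 100 wide (y) x 4 mm thick, lying flat on the counter, with a raised straight wooden handle behind it. Origin: centre of the blade's rear edge, underside. x points from the handle to the blade's free front edge, z up.
- lifter_grip (a point): Where to hold the lifter's handle: 40 mm behind the blade (x = -40 mm), 45 mm above the blade's underside. The handle is 18 mm wide (y), 16 mm high, runs along x from -11 to -101 mm, and is free on both sides. Axes as the lifter's.
- lifter_tip (a point): Middle of the blade's free front edge, x = +80 mm, half way up its 4 mm thickness. Axes as the lifter's.
- rest: Fixed dark steel rest behind the bin. Origin: on the counter, middle of the front side of its 10 mm high, 12 mm deep heel bar, which stops the bin's rear edge from sliding back. x points away from the bin, y along the heel bar. Two side frames at y = +-78 mm carry a sleeved rail, 16 mm thick, along y at x = 65 mm, z = 89 mm. The bin stands 3 to 8 mm in front of the heel bar, facing it within 0.05 rad; on the rail it leans at about 0.56 to 0.66 rad and stays there by itself.
- mug: Green and white mug, 65x91x55 mm, bystander; origin under its centre.
- jar: Glass jar with a yellow lid, 64x64x82 mm, bystander; origin under its centre.
- pitcher: Pale milk pitcher with a handle, 85x113x98 mm, bystander; origin under its centre.

How it is judged:
By the outcome, as a careful person would: the job done as asked, in the order asked, and still so for the second after the job is handed in, with the robot touching nothing.
It also fails if it takes over 72 s, if anything falls off the work surface, if the arm or the gripper's body presses on something with over 40 N, if the wrist force passes 120 N, or if a joint passes its speed limit or range.

## Robot

A 6-joint arm with a two-finger parallel gripper is mounted at the origin on a cart in front of the work surface, level with it; the furniture and walls round the work are solid. World frame = base frame: x ahead of the robot, y to its left, z up, the work surface at z = 0. Lengths are in m, angles in rad, forces in N, time in s.
With the tool pointing down it reaches from about 0.225 to 0.875 m from the base axis. Payload 3.4 kg.
Tool frame: the origin (TCP) lies midway between the tips of the shut fingers; the grasp point (between the pads) lies 19 mm behind it; x points along the fingers, z is the direction in which the jaws open and shut, and the axes are right-handed (so a half turn about x gives the same grasp; the last joint's range is limited). The gripper opens to 85 mm and grips with 20 to 120 N. Pads are 22 mm wide; open, the fingers measure 114 mm over their backs; the gripper's body (76 mm by 85 mm) begins 54 mm behind the grasp point. The pads swing forward as they close: fully open they stand 13 mm farther back than shut.
Start: joints at [-1.255, 0.276, 1.505, -0, 1.361, -0.121], TCP at [0.243, -0.521, 0.231] pointing down, gripper open.
Joint ranges: [-2.89, 2.89], [-0.75, 2.08], [0.22, 2.7], [-1.18, 4.32], [0.11, 2.71], [-2.7, 2.7]. Speed limits (rad/s): [2.57, 2.57, 3.14, 3.14, 3.14, 3.14].

## Interface

Orientations are given as a unit quaternion [w, x, y, z].
In Python, from rig import manip, eyes gives the robot as it stands. The module is installed in compiled form; this text tells all that it offers.
- The arm moves only by the shell command python3 -m crank 'ROWS' [FORCE]. ROWS is JSON, a list of rows, each a list of 7 numbers: the shift along the tool's x, y, z in cm, then the turn, a rotation vector about the tool's x, y, z in degrees, then the finger opening in cm, from 0 to 8.54. A call has 1 to 5 rows; each row is the pose to reach, as a shift and turn from the pose commanded when the call began, along the tool's axes at that moment; what a row does not reach only later rows make up. A row lasts 1/8 s, in which the tool goes at most 62.5 mm and 10.7 degrees, less where a joint would pass 70% of its speed; a pose out of reach is approached as far as the arm can. A call with a gripper value outside its range is refused whole. The fingers move at their own pace and stop on an object; FORCE is the grip in N (left out, the last holds). Time passes only in rows, so rows that repeat a pose let the fingers close. It gives the time, the measured TCP pose, the force and the opening at its end, in the units of the state.
- manip.get_state(): the state, without advancing time (a new reading comes with each control period).
- eyes.get_image(name): name is "scene" or "top"; returns a dict with "color" (384x512x3 uint8, blue, green, red), "z_map" (384x512 float32, m along the optical axis (not along the pixel's ray), 0 where there is no reading), "vertical_fov" (degrees; the focal length in pixels is half the picture's height over the tangent of half this angle, whatever the lens; pixels are square), "cx", "cy" (the principal point, pixels), "dist" ([k1, k2, p1, p2, k3] as OpenCV has them; the pictures are not rectified), "eye" and "attitude" of the camera in the world. Camera axes: x right, y up, looking along -z (the intrinsics and any distortion apply to the point x, -y, -z); pixel columns grow to the right and rows downward; lengths in m; the calibration is good to about 2 mm. A picture is of the moment at which its call begins.
- manip.sign_off(): hands the job in, once; it reports no verdict.
The state is a dict: "clock": time; "qpos": joint angles; "qd": joint speeds; "effort": joint torques, N m; "position": TCP position; "ee_rot": TCP orientation; "contact_force": force on the tool from outside, world axes, zero at the start; "moment": the same for the moment, N m; "width": finger opening in m.
Only numpy, scipy, OpenCV 4.12 (cv2) and the standard library are available. Lean on these libraries where they do the work, as an engineer would, in place of code of your own. Each camera call takes 0.05 s, during which the arm holds its last target.

## Working session

There is one attempt and no reset: what is moved stays moved. The work goes in short steps, Python scripts to look and compute and a shell command to move; the robot and the scene stay as the last step left them, time stands still between calls to the robot, and variables do not carry over. Pictures are saved under pics/ and viewed, and the job is handed in when it is done.

```bash
mkdir -p pics; ls; python3 - <<'E'
from rig import manip, eyes
import cv2
s=manip.get_state(); print({k:(v if not hasattr(v,'tolist') else v.tolist()) for k,v in s.items()})
for n in ("scene","top"):
    d=eyes.get_image(n); cv2.imwrite(f"pics/{n}0.png",d["color"])
    print(n,{k:d[k] for k in d if k not in("color","z_map")}, (d["z_map"]>0).mean())
E
```

```text
pics
{'clock': 0.0, 'qpos': [-1.2549522007518505, 0.27660235670961414, 1.5060959446237097, -1.9751403994843426e-05, 1.3606903936983752, -0.12100238943713043], 'qd': [-0.0005989761553335803, -0.001246344816117936, -0.0003245172211706577, -0.0009645517537980317, 0.0006571181680437574, -0.0002449294233572314], 'effort': [0.002483056523487903, -41.67624235153198, -24.58065927028656, 0.000411871060350677, 0.010990651790052652, -1.1933425980714674e-05], 'position': [0.24310239160532468, -0.5205228264200649, 0.23045032182165495], 'ee_rot': [0.5959711249496001, 0.38017140261526444, 0.5969609066750611, -0.37937553790609596], 'contact_force': [-0.2144312854027324, 0.9024112789935201, 0.3619892088069965], 'moment': [0.004457157234836407, 0.005754939414871349, -0.026390194171518618], 'width': 0.08554069817148315}
scene {'vertical_fov': 46.34024202473233, 'cx': 261.04229815491067, 'cy': 193.75266019884552, 'dist': array([-0.14144152,  0.        ,  0.        ,  0.        ,  0.        ]), 'eye': array([ 1.16485103, -1.1525146 ,  1.17219298]), 'attitude': array([0.87194105, 0.41265049, 0.12029619, 0.23445084])} 0.9287923177083334
top {'vertical_fov': 46.40627268725244, 'cx': 246.68963871852333, 'cy': 192.96442252198779, 'dist': array([-0.08335276,  0.        ,  0.        ,  0.        ,  0.        ]), 'eye': array([ 0.19269593, -0.08398047,  1.70233738]), 'attitude': array([ 0.71129395,  0.07254104, -0.07176608, -0.69544831])} 0.9962514241536459
```

View pics/scene0.png

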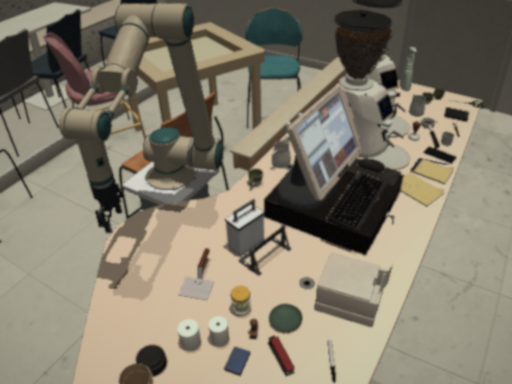

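View pics/top0.png

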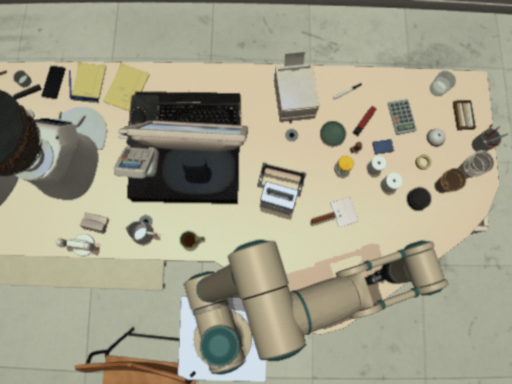

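```bash
cat > h.py <<'E'
import numpy as np, cv2
from scipy.spatial.transform import Rotation as R
from rig import manip, eyes
def q2R(q): return R.from_quat([q[1],q[2],q[3],q[0]]).as_matrix()
class Cam:
    def __init__(s,n):
        d=s.d=eyes.get_image(n); s.im=d["color"]; s.z=d["z_map"]; h,w=s.z.shape
        f=h/2/np.tan(np.radians(d["vertical_fov"])/2)
        s.K=np.array([[f,0,d["cx"]],[0,f,d["cy"]],[0,0,1.]]); s.D=np.array(d["dist"],float)
        s.Rm=q2R(d["attitude"])@np.diag([1,-1,-1.]); s.e=np.array(d["eye"])
    def rays(s,uv):
        p=cv2.undistortPoints(np.array(uv,float).reshape(-1,1,2),s.K,s.D).reshape(-1,2)
        return np.c_[p,np.ones(len(p))]@s.Rm.T
    def plane(s,uv,z):
        r=s.rays(uv); return s.e+r*((z-s.e[2])/r[:,2])[:,None]
    def cloud(s):
        h,w=s.z.shape; u,v=np.meshgrid(np.arange(w),np.arange(h))
        r=s.rays(np.c_[u.ravel(),v.ravel()]); P=s.e+r*s.z.reshape(-1,1)
        return P.reshape(h,w,3)
    def proj(s,P):
        P=np.atleast_2d(P).astype(float); c=(P-s.e)@s.Rm
        return cv2.projectPoints(c,np.zeros(3),np.zeros(3),s.K,s.D)[0].reshape(-1,2)
    def crop(s,name,u0,v0,u1,v1,k):
        cv2.imwrite(name,cv2.resize(s.im[v0:v1,u0:u1],None,fx=k,fy=k,interpolation=cv2.INTER_CUBIC))
E
python3 - <<'E'
from h import *
t=Cam("top");s=Cam("scene")
t.crop("pics/t1.png",160,140,380,260,3.6) if 0 else t.crop("pics/t1.png",230,140,380,250,5)
s.crop("pics/s1.png",160,190,320,310,5)
for c,n,pts in((t,"top",[(280,195),(281,176),(345,212),(323,218),(150,60)]),(s,"sc",[(245,210),(197,289),(204,262),(100,330)])):
    P=c.cloud()
    for u,v in pts: print(n,u,v,P[v,u].round(4))
E
```

```text
top 280 195 [ 0.5115 -0.1972  0.142 ]
top 281 176 [ 0.6177 -0.2113 -0.0049]
top 345 212 [ 0.4778 -0.4579  0.0077]
top 323 218 [ 0.4466 -0.3658  0.0474]
top 150 60 [ 1.5135  0.529  -0.763 ]
sc 245 210 [ 0.5038 -0.1752  0.1435]
sc 197 289 [ 0.4906 -0.4619  0.0102]
sc 204 262 [ 0.4664 -0.3819  0.0525]
sc 100 330 [ 0.3183 -0.7443 -0.0023]
```

```bash
ls pics
```

```text
s1.png
scene0.png
t1.png
top0.png
```

View pics/t1.png

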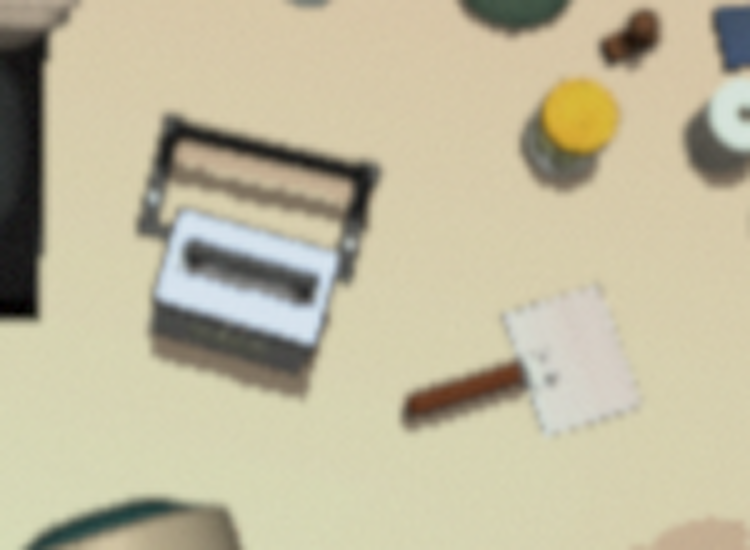

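View pics/s1.png

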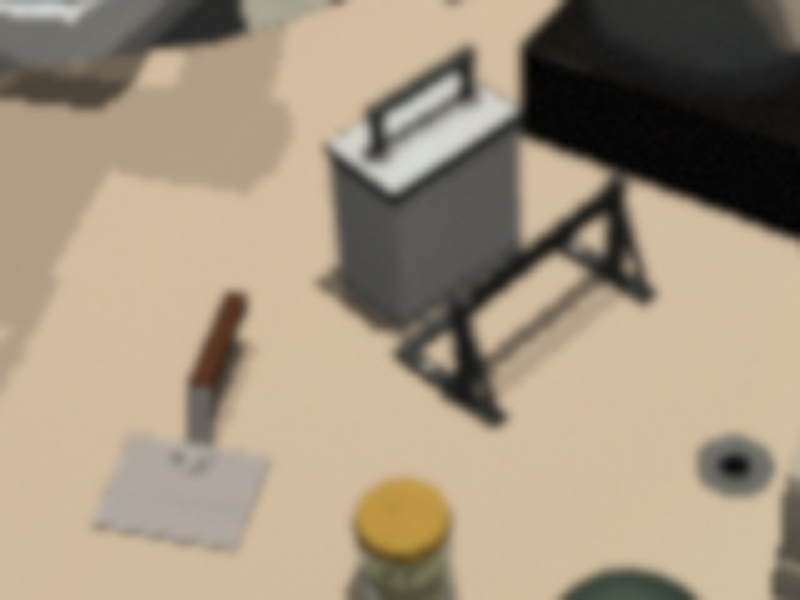

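```bash
cat > meas.py <<'E'
from h import *
def rect(P):
    c,(a,b),an=cv2.minAreaRect((P[:,:2]*1000).astype(np.float32)); bx=cv2.boxPoints((c,(a,b),an)); return np.array(c)/1000,(a,b),an
def biggest(m):
    n,l,st,ce=cv2.connectedComponentsWithStats(m.astype(np.uint8)); 
    i=1+np.argmax(st[1:,4]); return l==i
if __name__=="__main__":
    for n in("top","scene"):
        c=Cam(n); P=c.cloud(); hsv=cv2.cvtColor(c.im,cv2.COLOR_BGR2HSV).astype(int)
        X,Y,Z=P[...,0],P[...,1],P[...,2]
        print(n,"counter z",np.median(Z[(abs(X-.35)<.05)&(abs(Y+.35)<.05)]))
        # lid
        reg=(abs(X-.51)<.1)&(abs(Y+.19)<.12)
        lid=biggest(reg&(hsv[...,2]>165)&(hsv[...,1]<45)&(Z>.1))
        lid=cv2.morphologyEx(lid.astype(np.uint8),cv2.MORPH_CLOSE,np.ones((9,9)))
        cs=max(cv2.findContours(lid,cv2.RETR_EXTERNAL,cv2.CHAIN_APPROX_NONE)[0],key=len)[:,0]
        print(" lid",rect(c.plane(cs,.140)),len(cs))
        reg=(abs(X-.49)<.09)&(abs(Y+.45)<.09)
        bl=biggest(reg&(hsv[...,1]<40)&(hsv[...,2]>110)&(Z<.05))
        cs=max(cv2.findContours(bl.astype(np.uint8),cv2.RETR_EXTERNAL,cv2.CHAIN_APPROX_NONE)[0],key=len)[:,0]
        print(" blade",rect(c.plane(cs,.004)),len(cs),cs.min(0),cs.max(0))
        reg=(abs(X-.46)<.08)&(abs(Y+.38)<.09)
        ha=biggest(reg&(hsv[...,1]>110)&(hsv[...,2]<170)&(Z>.02))
        cs=max(cv2.findContours(ha.astype(np.uint8),cv2.RETR_EXTERNAL,cv2.CHAIN_APPROX_NONE)[0],key=len)[:,0]
        print(" handle",rect(c.plane(cs,.053 if n=="top" else .050)),len(cs),cs.min(0),cs.max(0))
        reg=(X>.53)&(X<.72)&(abs(Y+.22)<.12)
        dk=biggest(reg&(hsv[...,2]<70)&(Z>.06)&(Z<.12))
        v,u=np.nonzero(dk); 
        if len(u):
            Q=c.plane(np.c_[u,v],.095); print(" rail",rect(Q),u.min(),u.max(),v.min(),v.max())
E
python3 meas.py
```

```text
top counter z 0.0004753901985782294
 lid (array([ 0.51403955, -0.1928187 ]), (122.00714111328125, 71.55611419677734), 74.93036651611328) 97
 blade (array([ 0.47886591, -0.45428702]), (106.14550018310547, 85.46199035644531), 18.99371337890625) 86 [330 197] [358 228]
 handle (array([ 0.44686963, -0.36270541]), (12.992756843566895, 85.07058715820312), 19.55010414123535) 45 [312 213] [333 222]
 rail (array([ 0.61312952, -0.21262643]), (153.4123077392578, 18.549041748046875), 76.47669219970703) 263 303 165 178
scene counter z -0.0003691116907431624
 lid (array([ 0.51316046, -0.19280452]), (118.69135284423828, 67.26092529296875), 73.82011413574219) 79
 blade (array([ 0.47350479, -0.43400174]), (97.60417938232422, 123.39554595947266), 18.113372802734375) 104 [179 268] [212 299]
 handle (array([ 0.45202155, -0.3636525 ]), (14.72773551940918, 80.73242950439453), 19.360502243041992) 38 [199 249] [207 266]
 rail (array([ 0.62822375, -0.22873706]), (183.41995239257812, 44.20873260498047), 76.67677307128906) 250 285 226 260
```

```bash
cat > plan.py <<'E'
from h import *
def toolR(yaw,tilt,flip=0):
    # tool z along horizontal dir 'yaw' (tilted), x down; tilt>0: fingers point back along -yaw
    b=np.array([np.cos(yaw),np.sin(yaw),0]); k=np.array([0,0,1.])
    x=-(np.sin(tilt)*b+np.cos(tilt)*k); z=np.cos(tilt)*b-np.sin(tilt)*k
    if flip: z=-z
    return np.c_[x,np.cross(z,x),z]
def delta(p,Rt,st=None,cmd=None):
    st=st or manip.get_state(); R0=q2R(st["ee_rot"]); p0=np.array(st["position"])
    d=R0.T@(np.array(p)-p0)*100; rv=np.degrees(R.from_matrix(R0.T@Rt).as_rotvec())
    print("shift cm",d.round(2),"turn",rv.round(2)); return d,rv
def show():
    s=manip.get_state(); print("t",round(s["clock"],2),"p",np.round(s["position"],4),"F",np.round(s["contact_force"],1),"M",np.round(s["moment"],2),"w",round(s["width"],4),"q",np.round(s["qpos"],2)); Rm=q2R(s["ee_rot"]); print(Rm.round(3).tolist()); return s
E
python3 - <<'E'
from plan import *
show()
t=Cam("top");s=Cam("scene")
print(t.plane([(279.9,194.3)],.184))
# bar ends scene crop (372,112)-(472,55) /5 + (160,190)
print(s.plane([(160+372/5,190+110/5),(160+472/5,190+55/5)],.182))
yaw=np.radians(-15.2); bar=np.array([.5137,-.193,.178])
for fl in(0,1):
    for tl in (0,.3):
        Rt=toolR(yaw,tl,fl); tcp=bar+.019*Rt[:,0]; print(fl,tl,tcp.round(4)); delta(tcp+[0,0,.08],Rt)
E
```

```text
t 0.3 p [ 0.2432 -0.5209  0.231 ] F [-0.8 -0.9  0. ] M [ 0.   -0.1  -0.04] w 0.0853 q [-1.26  0.28  1.51 -0.    1.36 -0.12]
[[-0.0, 0.906, 0.423], [0.001, 0.423, -0.906], [-1.0, 0.0, -0.001]]
[[ 0.50534267 -0.1937866   0.184     ]]
[[ 0.50306382 -0.23792282  0.182     ]
 [ 0.5316871  -0.1561415   0.182     ]]
0 0 [ 0.5137 -0.193   0.159 ]
shift cm [ -0.77  38.38 -18.28] turn [-4.977e+01 -1.000e-02 -1.000e-02]
0 0.3 [ 0.5083 -0.1915  0.1598]
shift cm [ -0.86  37.95 -18.64] turn [-49.39  16.08  -7.47]
1 0 [ 0.5137 -0.193   0.159 ]
shift cm [ -0.77  38.38 -18.28] turn [ 1.3023e+02 -1.0000e-02  1.0000e-02]
1 0.3 [ 0.5083 -0.1915  0.1598]
shift cm [ -0.86  37.95 -18.64] turn [129.05  -9.06 -19.49]
```

```bash
python3 -m crank '[[-1.5,7.6,-3.7,-9.9,3.2,-1.5,8.5],[-1.5,15.2,-7.4,-19.8,6.4,-3,8.5],[-1.3,22.8,-11.2,-29.6,9.6,-4.5,8.5],[-1,30.4,-14.9,-39.5,12.9,-6,8.5],[-0.9,38,-18.6,-49.4,16.1,-7.5,8.5]]' 30; python3 - <<'E'
from plan import *
show()
yaw=np.radians(-15.2); bar=np.array([.5137,-.193,.178]); Rt=toolR(yaw,.3); delta(bar+.019*Rt[:,0]+[0,0,.08],Rt)
E
```

```text
clock: 1.02
position: [0.44, -0.2773, 0.2423]
ee_rot: [0.588, 0.104, 0.798, -0.077]
contact_force: [0.7, -0.8, -0.7]
width: 0.085
t 1.02 p [ 0.44   -0.2773  0.2423] F [ 0.7 -0.8 -0.7] M [-0.04 -0.17  0.01] w 0.085 q [-0.62  0.35  1.4  -0.11  1.67 -0.36]
[[-0.287, 0.257, 0.923], [0.076, 0.966, -0.245], [-0.955, -0.0, -0.296]]
shift cm [-1.07 10.05  4.26] turn [ 0.3  -0.06  0.12]
```

```bash
python3 -m crank '[[-0.5,5,2.1,0,0,0,8.5],[-1.1,10,4.3,0,0,0,8.5],[-1.1,10,4.3,0,0,0,8.5],[-1.1,10,4.3,0,0,0,8.5]]' 30; python3 - <<'E'
from plan import *
show()
yaw=np.radians(-15.2); bar=np.array([.5137,-.193,.178]); Rt=toolR(yaw,.3); delta(bar+.019*Rt[:,0],Rt)
s=Cam("scene"); s.crop("pics/s2.png",180,110,320,290,4.4*.75)
t=Cam("top"); t.crop("pics/t2.png",230,140,380,250,5)
print(s.proj([[.5137,-.193,.178]]))
E
```

```text
clock: 1.52
position: [0.5075, -0.1939, 0.2398]
ee_rot: [0.588, 0.106, 0.798, -0.079]
contact_force: [-0.4, -0.1, -0.5]
width: 0.085
t 1.52 p [ 0.5075 -0.1939  0.2398] F [-0.4 -0.1 -0.5] M [-0.03 -0.16 -0.01] w 0.085 q [-0.45  0.39  1.34 -0.06  1.7  -0.19]
[[-0.286, 0.261, 0.922], [0.076, 0.965, -0.25], [-0.955, -0.001, -0.296]]
shift cm [7.63 0.26 2.38] turn [ 0.03 -0.04  0.09]
[[244.29906387 206.2968787 ]]
```

View pics/s2.png

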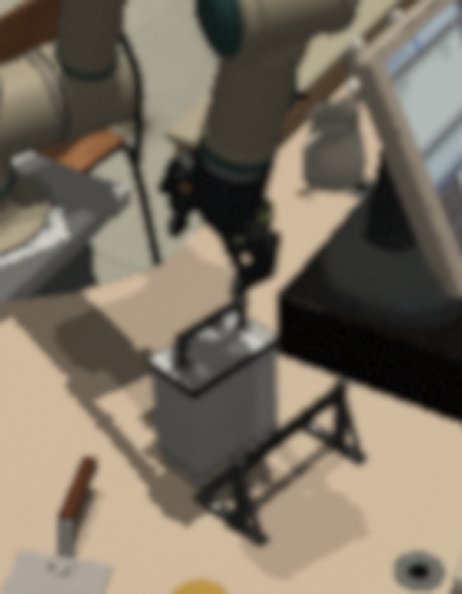

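```bash
python3 -m crank '[[0.5,0.3,2.4,0,0,0,7],[3,0.3,2.4,0,0,0,7],[5.5,0.3,2.4,0,0,0,7],[7.6,0.3,2.4,0,0,0,7],[7.6,0.3,2.4,0,0,0,7]]' 30; python3 - <<'E'
from plan import *
show()
s=Cam("scene"); s.crop("pics/s3.png",200,150,300,270,5)
E
```

```text
clock: 2.25
position: [0.507, -0.1916, 0.1593]
ee_rot: [0.587, 0.107, 0.799, -0.079]
contact_force: [0.5, -0.8, -0.0]
width: 0.0699
t 2.25 p [ 0.507  -0.1916  0.1593] F [ 0.5 -0.8 -0. ] M [-0.01 -0.19  0.03] w 0.0699 q [-0.45  0.44  1.47 -0.06  1.53 -0.17]
[[-0.289, 0.264, 0.92], [0.079, 0.964, -0.252], [-0.954, -0.0, -0.299]]
```

View pics/s3.png

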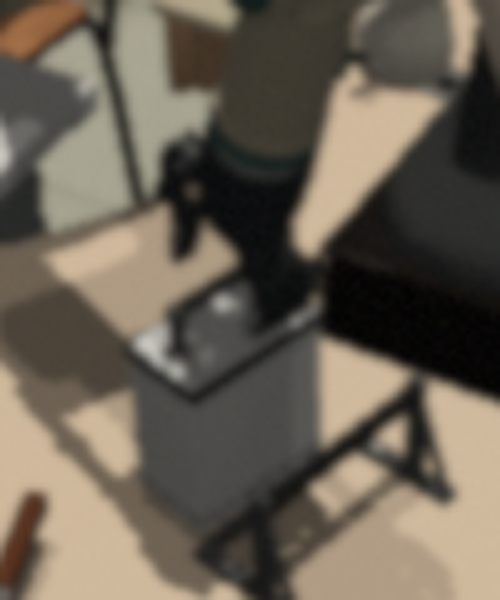

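```bash
python3 - <<'E'
from plan import *
s=Cam("scene"); st=manip.get_state(); Rm=q2R(st["ee_rot"]); p=np.array(st["position"])
f=lambda P:((s.proj(P)-[200,150])*5).round(0).tolist()
print("tcp",f(p),"rear tip",f(p+Rm@[-.005,0,.035]),f(p+Rm@[-.005,.011,.045]),f(p+Rm@[-.005,-.011,.045]),"bar",f([.5137,-.193,.178]),
 "lid corners",f([np.array([.5137,-.193,.14])+ R.from_euler('z',-15.2,degrees=True).apply([a,b,0]) for a in(-.035,.035) for b in(-.06,.06)]))
print("bar ends",f([np.array([.5137,-.193,.178])+ R.from_euler('z',-15.2,degrees=True).apply([0,b,0]) for b in(-.042,.042)]))
E
```

```text
tcp [[217.0, 297.0]] rear tip [[252.0, 327.0]] [[274.0, 329.0]] [[250.0, 345.0]] bar [[221.0, 281.0]] lid corners [[125.0, 341.0], [252.0, 260.0], [193.0, 390.0], [321.0, 306.0]]
bar ends [[175.0, 311.0], [266.0, 253.0]]
```

```bash
python3 -m crank '[[0,0,0,0,0,0,3],[0,0,0,0,0,0,1.8],[0,0,0,0,0,0,1.0],[0,0,0,0,0,0,0.8],[0,0,0,0,0,0,0.8]]' 30; python3 - <<'E'
from plan import *
show()
E
```

```text
clock: 2.98
position: [0.508, -0.1907, 0.1606]
ee_rot: [0.587, 0.106, 0.798, -0.079]
contact_force: [-3.6, 1.2, 4.2]
width: 0.0118
t 2.98 p [ 0.508  -0.1907  0.1606] F [-3.6  1.2  4.2] M [0.08 0.51 0.01] w 0.0118 q [-0.45  0.44  1.47 -0.06  1.53 -0.17]
[[-0.288, 0.262, 0.921], [0.077, 0.965, -0.25], [-0.955, -0.001, -0.298]]
```

```bash
cat > arc.py <<'E'
import numpy as np
def bar(t):return np.array([-35*np.cos(t)+178*np.sin(t),35*np.sin(t)+178*np.cos(t)])
def sh(t,t0=0,tl=.303):
    d=bar(t)-bar(t0); s,c=np.sin(tl),np.cos(tl); return -(s*d[0]+c*d[1])/10,(c*d[0]-s*d[1])/10
if __name__=="__main__":
    for t in np.arange(0,.701,.05): print(round(t,2),np.round(sh(t),2))
E
python3 arc.py
```

```text
0.0 [-0.  0.]
0.05 [-0.41  0.81]
0.1 [-0.78  1.64]
0.15 [-1.11  2.48]
0.2 [-1.4   3.34]
0.25 [-1.64  4.21]
0.3 [-1.84  5.1 ]
0.35 [-2.    5.99]
0.4 [-2.11  6.89]
0.45 [-2.18  7.8 ]
0.5 [-2.2  8.7]
0.55 [-2.17  9.61]
0.6 [-2.1  10.51]
0.65 [-1.98 11.41]
0.7 [-1.82 12.31]
```

```bash
python3 -m crank '[[-0.16,0,0.32,0,0,0,0.8],[-0.32,0,0.65,0,0,0,0.8],[-0.47,0,0.98,0,0,0,0.8],[-0.62,0,1.31,0,0,0,0.8],[-0.76,0,1.64,0,0,0,0.8]]' 30; python3 - <<'E'
from plan import *
show()
E
```

```text
clock: 3.6
position: [0.5254, -0.1954, 0.1634]
ee_rot: [0.587, 0.106, 0.799, -0.078]
contact_force: [-3.6, 0.9, 6.9]
width: 0.012
t 3.6 p [ 0.5254 -0.1954  0.1634] F [-3.6  0.9  6.9] M [ 0.27  1.12 -0.  ] w 0.012 q [-0.44  0.47  1.42 -0.05  1.55 -0.17]
[[-0.288, 0.262, 0.921], [0.078, 0.965, -0.25], [-0.954, -0.001, -0.298]]
```

```bash
python3 - <<'E'
from plan import *
s=Cam("scene"); s.crop("pics/s4.png",200,150,300,270,5)
E
```

```text
(no output)
```

View pics/s4.png

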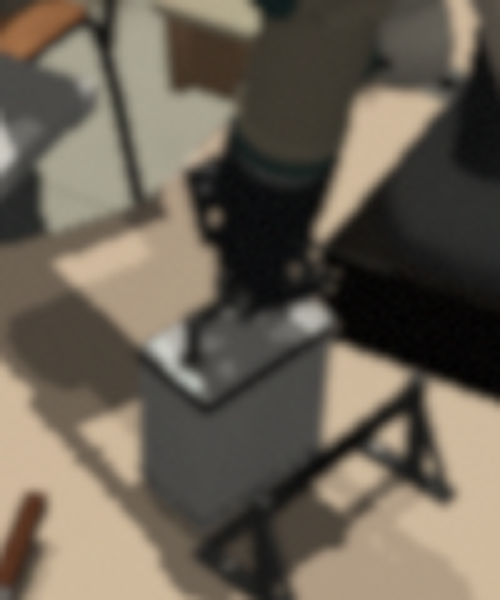

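```bash
python3 -m crank '[[-0.14,0,0.34,0,0,0,0.8],[-0.27,0,0.68,0,0,0,0.8],[-0.39,0,1.02,0,0,0,0.8],[-0.51,0,1.36,0,0,0,0.8],[-0.62,0,1.70,0,0,0,0.8]]' 30;  python3 -m crank '[[-0.10,0,0.35,0,0,0,0.8],[-0.19,0,0.70,0,0,0,0.8],[-0.28,0,1.05,0,0,0,0.8],[-0.36,0,1.4,0,0,0,0.8],[-0.44,0,1.76,0,0,0,0.8]]' 30; python3 - <<'E'
from plan import *
show()
E
```

```text
clock: 4.28
position: [0.5437, -0.2004, 0.1644]
ee_rot: [0.588, 0.106, 0.798, -0.079]
contact_force: [-2.5, 1.1, 7.2]
width: 0.0117
clock: 4.9
position: [0.5617, -0.2053, 0.1629]
ee_rot: [0.588, 0.106, 0.798, -0.079]
contact_force: [-2.2, 0.5, 4.4]
width: 0.0117
t 4.9 p [ 0.5617 -0.2053  0.1629] F [-2.2  0.5  4.4] M [ 0.14  0.77 -0.  ] w 0.0117 q [-0.44  0.52  1.33 -0.05  1.59 -0.16]
[[-0.285, 0.262, 0.922], [0.077, 0.965, -0.25], [-0.955, -0.001, -0.295]]
```

```bash
python3 -m crank '[[-0.07,0,0.35,0,0,0,0.8],[-0.13,0,0.71,0,0,0,0.8],[-0.18,0,1.07,0,0,0,0.8],[-0.22,0,1.43,0,0,0,0.8],[-0.26,0,1.79,0,0,0,0.8]]' 30;  python3 -m crank '[[-0.03,0,0.36,0,0,0,0.8],[-0.05,0,0.72,0,0,0,0.8],[-0.07,0,1.08,0,0,0,0.8],[-0.08,0,1.44,0,0,0,0.8],[-0.08,0,1.81,0,0,0,0.8]]' 30; python3 - <<'E'
from plan import *
show()
s=Cam("scene"); s.crop("pics/s5.png",200,150,300,270,5)
E
```

```text
clock: 5.52
position: [0.5786, -0.2099, 0.1594]
ee_rot: [0.588, 0.106, 0.798, -0.079]
contact_force: [-1.6, -0.3, 3.2]
width: 0.0122
clock: 6.15
position: [0.5956, -0.2143, 0.1549]
ee_rot: [0.588, 0.106, 0.798, -0.078]
contact_force: [-1.7, -0.0, 2.3]
width: 0.0115
t 6.15 p [ 0.5956 -0.2143  0.1549] F [-1.7 -0.   2.3] M [0.12 0.45 0.13] w 0.0115 q [-0.43  0.58  1.24 -0.05  1.62 -0.16]
[[-0.286, 0.262, 0.922], [0.077, 0.965, -0.25], [-0.955, -0.0, -0.296]]
```

View pics/s5.png

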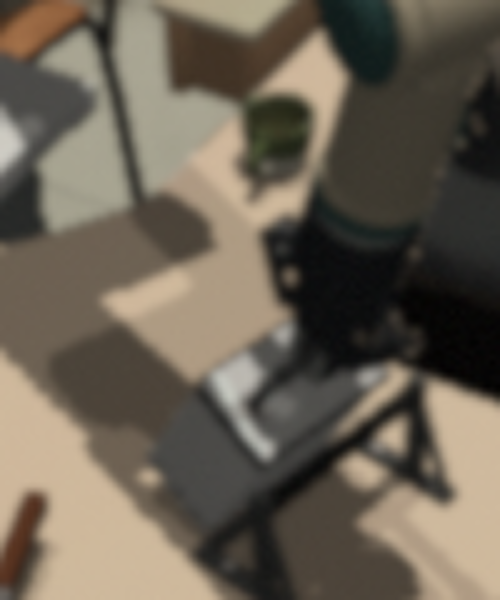

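```bash
python3 -m crank '[[0.01,0,0.25,0,0,0,0.8],[0.02,0,0.5,0,0,0,0.8],[0.03,0,0.75,0,0,0,0.8],[0.05,0,1.0,0,0,0,0.8],[0.06,0,1.25,0,0,0,0.8]]' 30; python3 -m crank '[[0.02,0,0.12,0,0,0,0.8],[0.04,0,0.24,0,0,0,0.8],[0.06,0,0.36,0,0,0,0.8],[0.07,0,0.48,0,0,0,0.8],[0.07,0,0.48,0,0,0,0.8]]' 30
```

```text
clock: 6.82
position: [0.6069, -0.2173, 0.1507]
ee_rot: [0.588, 0.106, 0.798, -0.078]
contact_force: [-0.4, 1.5, 0.8]
width: 0.012
clock: 7.45
position: [0.6111, -0.2185, 0.1486]
ee_rot: [0.588, 0.106, 0.798, -0.078]
contact_force: [0.2, 1.8, 1.6]
width: 0.0119
```

```bash
python3 -m crank '[[0.02,0,0.12,0,0,0,0.8],[0.04,0,0.24,0,0,0,0.8],[0.06,0,0.36,0,0,0,0.8],[0.08,0,0.48,0,0,0,0.8],[0.08,0,0.48,0,0,0,0.8]]' 30; python3 -m crank '[[0.02,0,0.12,0,0,0,0.8],[0.04,0,0.24,0,0,0,0.8],[0.06,0,0.36,0,0,0,0.8],[0.08,0,0.48,0,0,0,0.8],[0.08,0,0.48,0,0,0,0.8]]' 30;python3 - <<'E'
from plan import *
show()
s=Cam("scene"); s.crop("pics/s6.png",200,150,300,270,5)
E
```

```text
clock: 8.07
position: [0.6123, -0.2193, 0.1481]
ee_rot: [0.586, 0.106, 0.8, -0.078]
contact_force: [-6.2, 2.3, 9.3]
width: 0.0119
clock: 8.7
position: [0.6131, -0.2196, 0.1477]
ee_rot: [0.583, 0.107, 0.802, -0.078]
contact_force: [-12.8, 3.8, 15.8]
width: 0.0119
t 8.7 p [ 0.6131 -0.2196  0.1477] F [-12.8   3.8  15.8] M [1.04 2.68 0.26] w 0.0119 q [-0.42  0.62  1.19 -0.05  1.65 -0.15]
[[-0.298, 0.262, 0.918], [0.08, 0.965, -0.25], [-0.951, -0.001, -0.309]]
```

View pics/s6.png

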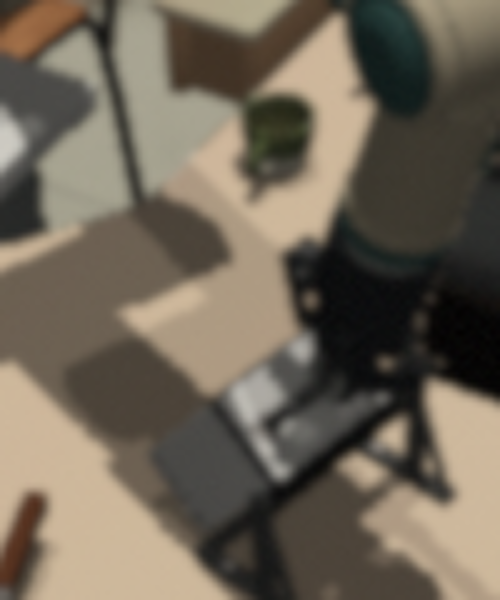

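```bash
python3 -m crank '[[-0.05,0,-0.35,0,0,0,0.8],[-0.11,0,-0.7,0,0,0,0.8],[-0.11,0,-0.7,0,0,0,0.8]]' 20; python3 - <<'E'
from plan import *
show()
E
python3 -m crank '[[0,0,0,0,0,0,1.6],[0,0,0,0,0,0,2.2],[0,0,0,0,0,0,3.5],[0,0,0,0,0,0,4],[0,0,0,0,0,0,4]]' 20; python3 - <<'E'
from plan import *
show()
s=Cam("scene"); s.crop("pics/s7.png",200,150,300,270,5)
E
```

```text
clock: 9.12
position: [0.6117, -0.219, 0.1478]
ee_rot: [0.587, 0.106, 0.799, -0.079]
contact_force: [-5.0, 3.5, 5.7]
width: 0.0118
t 9.12 p [ 0.6117 -0.219   0.1478] F [-5.   3.5  5.7] M [0.54 1.01 0.14] w 0.0118 q [-0.42  0.61  1.2  -0.05  1.63 -0.15]
[[-0.288, 0.262, 0.921], [0.078, 0.965, -0.25], [-0.954, -0.001, -0.299]]
clock: 9.75
position: [0.6134, -0.2194, 0.1473]
ee_rot: [0.588, 0.106, 0.798, -0.079]
contact_force: [-0.3, -0.2, -0.3]
width: 0.0401
t 9.75 p [ 0.6134 -0.2194  0.1473] F [-0.3 -0.2 -0.3] M [-0.04 -0.11 -0.  ] w 0.0401 q [-0.42  0.61  1.2  -0.05  1.63 -0.15]
[[-0.285, 0.262, 0.922], [0.077, 0.965, -0.25], [-0.955, -0.001, -0.295]]
```

View pics/s7.png

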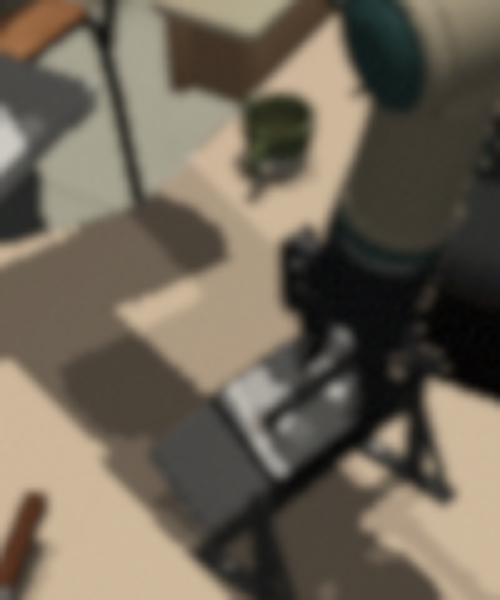

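```bash
python3 -m crank '[[-1.5,0,0,0,0,0,4],[-4,0,0,0,0,0,4],[-8,0,0,0,0,0,5],[-12,0,0,0,0,0,6],[-12,0,0,0,0,0,6]]' 20; python3 - <<'E'
from plan import *
show()
Rt=toolR(np.radians(19),0); delta([.453,-.378,.12],Rt)
E
```

```text
clock: 10.42
position: [0.6495, -0.2293, 0.2665]
ee_rot: [0.592, 0.105, 0.795, -0.08]
contact_force: [0.2, 0.0, -0.2]
width: 0.0599
t 10.43 p [ 0.6495 -0.2293  0.2665] F [ 0.2  0.  -0.2] M [-0.04 -0.17 -0.01] w 0.0599 q [-0.42  0.62  0.89 -0.05  1.92 -0.16]
[[-0.278, 0.262, 0.924], [0.073, 0.965, -0.251], [-0.958, -0.002, -0.287]]
shift cm [ 18.4  -19.47 -10.22] turn [-33.95 -16.23  -4.87]
```

```bash
python3 -m crank '[[1.8,-3.9,-2.6,-6.8,-3.2,-1,6],[3.5,-7.8,-5.2,-13.6,-6.5,-2,6],[5.3,-11.7,-7.9,-20.4,-9.7,-2.9,6],[7,-15.6,-10.5,-27.2,-13,-3.9,6],[8.8,-19.5,-13.1,-34,-16.2,-4.9,6]]' 20; python3 -m crank '[[0,0,0,0,0,0,6],[0,0,0,0,0,0,6]]'; python3 - <<'E'
from plan import *
show()
Rt=toolR(np.radians(19),0); delta([.453,-.378,.026],Rt)
s=Cam("scene"); s.crop("pics/s8.png",170,150,290,290,4)
t=Cam("top"); t.crop("pics/t8.png",230,140,380,250,5)
E
python3 meas.py
```

```text
clock: 11.05
position: [0.4489, -0.3774, 0.2167]
ee_rot: [0.695, -0.117, 0.699, 0.12]
contact_force: [0.6, -0.8, 0.6]
width: 0.0599
clock: 11.3
position: [0.4505, -0.377, 0.2171]
ee_rot: [0.695, -0.115, 0.7, 0.118]
contact_force: [-0.5, -0.2, -0.4]
width: 0.0605
t 11.3 p [ 0.4505 -0.377   0.2171] F [-0.5 -0.2 -0.4] M [-0.01  0.03 -0.06] w 0.0605 q [-0.81  0.31  1.49 -0.    1.35 -1.14]
[[-0.008, -0.325, 0.946], [0.004, 0.946, 0.325], [-1.0, 0.006, -0.007]]
shift cm [19.1  -0.3   0.32] turn [-0.04 -0.37 -0.36]
top counter z 0.607742881947515
 lid (array([ 0.58357184, -0.21587335]), (118.79073333740234, 41.88015365600586), 87.53543090820312) 78
 blade (array([ 0.47507825, -0.48397604]), (13.493363380432129, 36.66310501098633), 44.98674011230469) 18 [349 209] [355 217]
 handle (array([ 0.45236008, -0.37288913]), (14.153939247131348, 62.20386505126953), 19.52406883239746) 33 [317 213] [333 220]
 rail (array([ 0.62917316, -0.14527153]), (10.51260757446289, 19.80402374267578), 12.983163833618164) 263 268 165 168
scene counter z 0.001214635609833703
 lid (array([ 0.57075085, -0.20716632]), (123.43277740478516, 38.24755096435547), 80.43183898925781) 61
 blade (array([ 0.47971973, -0.45342346]), (97.34248352050781, 82.61144256591797), 18.114309310913086) 86 [179 277] [212 299]
 handle (array([ 0.45168741, -0.3637984 ]), (13.242003440856934, 80.77684783935547), 18.676767349243164) 38 [199 249] [207 266]
 rail (array([ 0.60035352, -0.22443677]), (185.68502807617188, 92.37138366699219), 80.78884887695312) 246 284 226 260
```

View pics/s8.png

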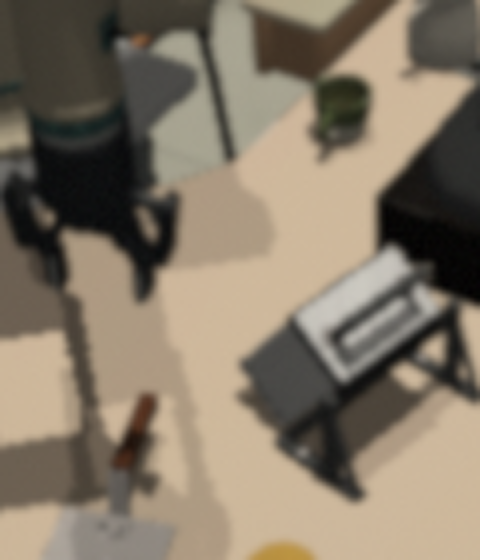

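View pics/t8.png

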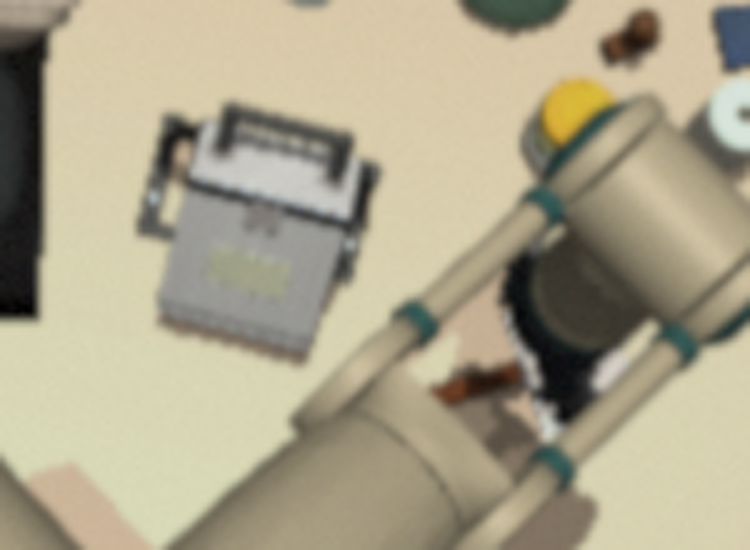

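```bash
python3 -m crank '[[5,-0.2,0.2,0,-0.4,-0.4,6],[10,-0.3,0.4,0,-0.4,-0.4,6],[15,-0.3,0.4,0,-0.4,-0.4,6],[19,-0.3,0.4,0,-0.4,-0.4,6],[19,-0.3,0.4,0,-0.4,-0.4,6]]' 60; python3 -m crank '[[0,0,0,0,0,0,3],[0,0,0,0,0,0,2],[0,0,0,0,0,0,1.2],[0,0,0,0,0,0,1],[0,0,0,0,0,0,1]]' 60; python3 - <<'E'
from plan import *
show()
E
```

```text
clock: 12.12
position: [0.4526, -0.3754, 0.0238]
ee_rot: [0.696, -0.116, 0.699, 0.119]
contact_force: [-0.6, -0.1, 0.3]
width: 0.06
clock: 12.75
position: [0.4546, -0.379, 0.0289]
ee_rot: [0.698, -0.118, 0.697, 0.115]
contact_force: [0.1, 1.2, 6.7]
width: 0.0172
t 12.75 p [ 0.4546 -0.379   0.0289] F [0.1 1.2 6.7] M [-0.04  0.01  0.06] w 0.0172 q [-0.81  0.47  1.75 -0.    0.91 -1.14]
[[0.003, -0.326, 0.945], [-0.004, 0.945, 0.326], [-1.0, -0.005, 0.002]]
```

```bash
python3 -m crank '[[-0.5,0,0,0,0,0,1],[-1.2,0,0,0,0,0,1],[-1.2,0,0,0,0,0,1]]' 90; python3 - <<'E'
from plan import *
show()
s=Cam("scene"); s.crop("pics/s9.png",160,210,260,310,5.5)
E
```

```text
clock: 13.12
position: [0.4536, -0.3781, 0.0392]
ee_rot: [0.697, -0.117, 0.697, 0.116]
contact_force: [0.3, -0.8, -3.3]
width: 0.0162
t 13.12 p [ 0.4536 -0.3781  0.0392] F [ 0.3 -0.8 -3.3] M [ 0.19  0.09 -0.  ] w 0.0162 q [-0.81  0.46  1.74 -0.    0.94 -1.14]
[[0.001, -0.326, 0.945], [-0.001, 0.945, 0.326], [-1.0, -0.001, 0.0]]
```

View pics/s9.png

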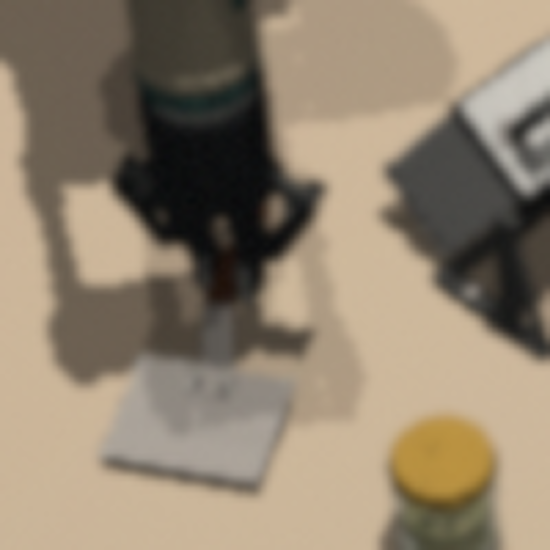

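```bash
python3 - <<'E'
from plan import *
t=Cam("top"); t.crop("pics/t9.png",255,150,315,215,9)
s=Cam("scene"); s.crop("pics/s10.png",225,200,295,275,8)
E
```

View pics/t9.png

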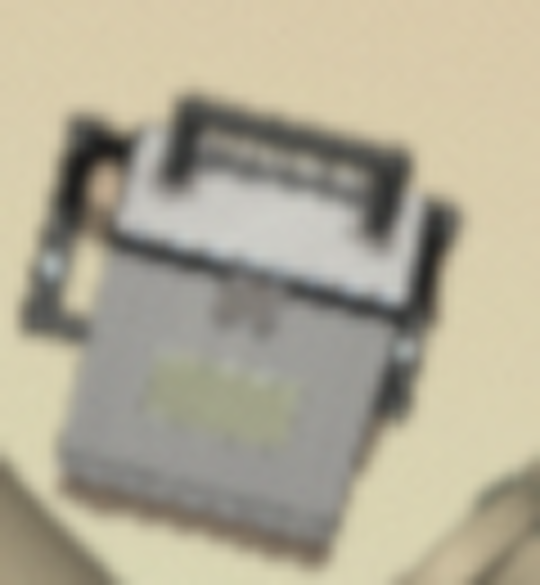

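View pics/s10.png

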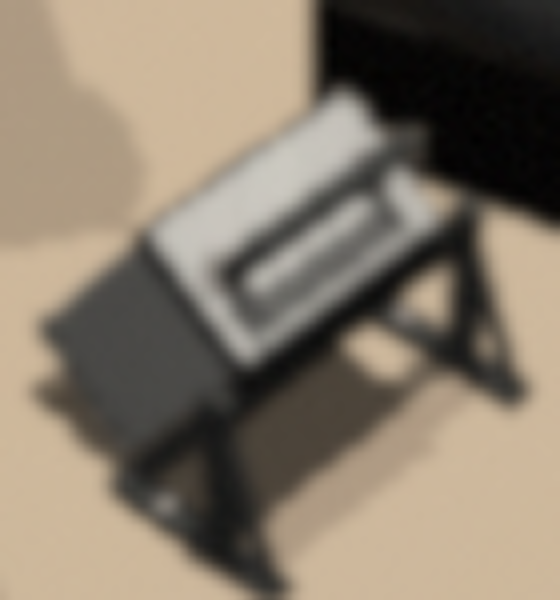

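```bash
cat > m2.py <<'E'
from plan import *
t=Cam("top")
def seg(n,a,b,z,k=9,o=(255,150),c=t):
    f=lambda p:(np.array(p)+.5)/k-.5+o
    A,B=c.plane([f(a)],z)[0],c.plane([f(b)],z)[0]; d=A-B
    print(n,"mid",((A+B)/2).round(4)[:2],"len",np.linalg.norm(d).round(4),"yaw",(np.degrees(np.arctan2(d[1],d[0]))-90).round(1))
if __name__=="__main__":
    seg("frontbottom",(62,468),(330,543),.040)
    seg("lidfront",(112,235),(410,303),.155)
    seg("bar",(187,102),(403,160),.170)
    seg("feet",(32,325),(398,412),.003)
    seg("railends",(85,122),(450,212),.095)
    s=Cam("scene")
    seg("sc lidfront",(150,235),(-1,-1),.155,8,(225,200),s)
    f=lambda p:(np.array(p)+.5)/8-.5+np.array([225,200])
    for n,p,z in (("lidfrontL?",(345,92),.155),("lidfront near",(150,237),.155),("lidrear near",(247,362),.115),("frontbottom near",(45,332),.04)): print(n,s.plane([f(p)],z).round(4))
E
python3 m2.py
```

```text
frontbottom mid [ 0.4908 -0.191 ] len 0.1164 yaw -14.6
lidfront mid [ 0.5655 -0.2084] len 0.1205 yaw -11.9
bar mid [ 0.6181 -0.2204] len 0.088 yaw -14.2
feet mid [ 0.5576 -0.201 ] len 0.162 yaw -12.4
railends mid [ 0.6233 -0.2157] len 0.1548 yaw -13.0
sc lidfront mid [ 0.4869 -0.2215] len 0.1688 yaw -124.3
lidfrontL? [[ 0.582  -0.1525  0.155 ]]
lidfront near [[ 0.5573 -0.2701  0.155 ]]
lidrear near [[ 0.6078 -0.2786  0.115 ]]
frontbottom near [[ 0.4806 -0.2452  0.04  ]]
```

```bash
cat > m3.py <<'E'
from plan import *
def fit(P):
    for _ in range(4):
        c=P.mean(0); n=np.linalg.svd(P-c)[2][2]; r=(P-c)@n; P=P[abs(r)<max(.003,2*r.std())]
    return c,n*np.sign(n[2]),r.std(),len(P)
def poly(c,pts,k,o):
    m=np.zeros(c.z.shape,np.uint8); cv2.fillPoly(m,[np.round((np.array(pts)+.5)/k-.5+o).astype(np.int32)],1); return c.cloud()[(m>0)&(c.z>0)]
if __name__=="__main__":
    t=Cam("top"); s=Cam("scene")
    for n,P in(("front",poly(t,[(120,265),(375,325),(325,510),(85,450)],9,(255,150))),("lidtop",poly(t,[(150,190),(375,240),(370,270),(140,225)],9,(255,150))),
      ("lid sc",poly(s,[(170,235),(340,110),(370,140),(215,265)],8,(225,200)))):
        c,nn,sd,N=fit(P); print(n,c.round(4),nn.round(3),"yaw",np.degrees(np.arctan2(nn[1],nn[0])).round(2),"elev",np.arctan2(np.hypot(*nn[:2]),nn[2]).round(3),sd.round(4),N)
E
python3 m3.py
```

```text
front [ 0.5291 -0.199   0.0982] [-0.799  0.192  0.57 ] yaw 166.51 elev 0.964 0.0024 578
lidtop [ 0.5824 -0.2078  0.1458] [ 0.65  -0.139  0.747] yaw -12.08 elev 0.727 0.0022 130
lid sc [ 0.5806 -0.2115  0.1462] [ 0.491 -0.119  0.863] yaw -13.59 elev 0.53 0.0022 160
```

```bash
cat > st.py <<'E'
from plan import *
Y=np.radians(-13.5); b=np.array([np.cos(Y),np.sin(Y)]); l=np.array([-b[1],b[0]])
def grip(bc,lc=-.071): return bc*b+lc*l
if __name__=="__main__":
    show(); Rt=toolR(np.radians(76.5),0); delta([*grip(.353),.0392],Rt)
E
python3 st.py
```

```text
t 13.47 p [ 0.4534 -0.3778  0.0385] F [-0.5  0.  -2.1] M [ 0.13  0.03 -0.01] w 0.0163 q [-0.81  0.46  1.74 -0.    0.94 -1.14]
[[-0.0, -0.326, 0.945], [-0.0, 0.945, 0.326], [-1.0, -0.0, -0.0]]
shift cm [-0.07 25.53 -4.59] turn [-5.745e+01 -3.000e-02  1.000e-02]
```

```bash
python3 -m crank '[[0,2.6,-0.5,-5.7,0,0,1],[0,5.1,-0.9,-11.5,0,0,1],[0,7.7,-1.4,-17.2,0,0,1],[0,10.2,-1.8,-23,0,0,1],[0,12.8,-2.3,-28.7,0,0,1]]' 90; python3 st.py
```

```text
clock: 14.1
position: [0.3897, -0.2639, 0.0388]
ee_rot: [0.646, -0.288, 0.646, 0.287]
contact_force: [-0.4, 1.3, -2.6]
width: 0.0161
t 14.1 p [ 0.3897 -0.2639  0.0388] F [-0.4  1.3 -2.6] M [ 0.14  0.13 -0.05] w 0.0161 q [-0.74  0.32  2.   -0.    0.82 -1.58]
[[0.0, -0.742, 0.67], [-0.001, 0.67, 0.742], [-1.0, -0.001, -0.001]]
shift cm [-0.06 12.21  4.12] turn [-28.56  -0.05   0.05]
```

```bash
python3 -m crank '[[0,2.4,0.8,-5.7,0,0,1],[0,4.9,1.6,-11.4,0,0,1],[0,7.3,2.5,-17.1,0,0,1],[0,9.8,3.3,-22.8,0,0,1],[0,12.2,4.1,-28.5,0,0,1]]' 90;  python3 -m crank '[[0,0,0,0,0,0,1]]' 90; python3 st.py; python3 - <<'E'
from h import *
s=Cam("scene"); s.crop("pics/s11.png",180,190,290,290,5)
t=Cam("top"); t.crop("pics/t11.png",230,150,340,250,6)
E
```

```text
clock: 14.72
position: [0.3269, -0.1515, 0.0388]
ee_rot: [0.555, -0.438, 0.556, 0.437]
contact_force: [0.4, 1.1, -2.5]
width: 0.0161
clock: 14.85
position: [0.3255, -0.1503, 0.0385]
ee_rot: [0.556, -0.436, 0.557, 0.437]
contact_force: [-0.1, -0.3, -2.4]
width: 0.0164
t 14.85 p [ 0.3255 -0.1503  0.0385] F [-0.1 -0.3 -2.4] M [ 0.02  0.09 -0.  ] w 0.0164 q [-0.63  0.18  2.22 -0.    0.74 -1.96]
[[-0.002, -0.972, 0.237], [0.0, 0.237, 0.972], [-1.0, 0.002, -0.0]]
shift cm [-0.07 -0.14 -0.08] turn [-0.21 -0.   -0.11]
```

View pics/s11.png

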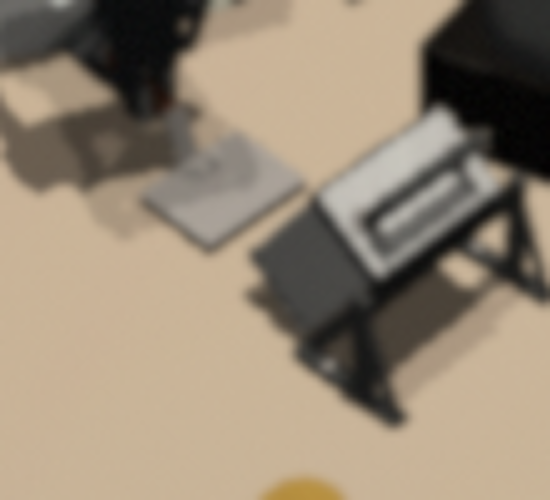

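View pics/t11.png

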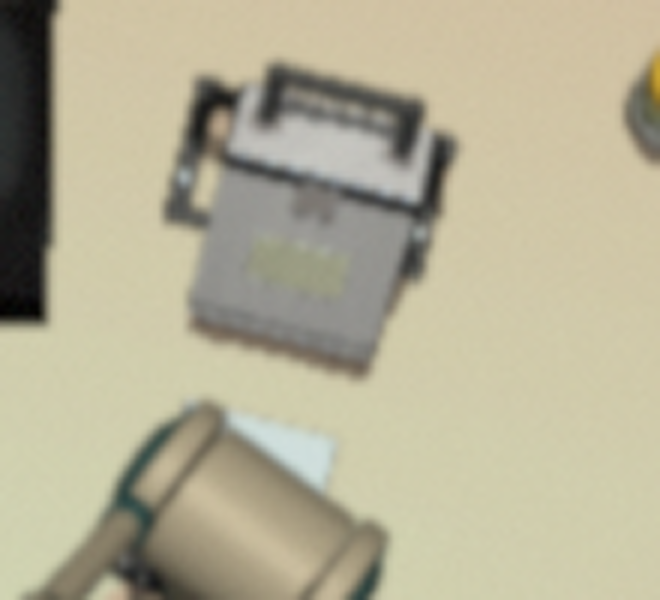

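```bash
cat > m4.py <<'E'
from st import *
import sys
z=float(sys.argv[1]); s=Cam("scene")
P=s.cloud(); hsv=cv2.cvtColor(s.im,cv2.COLOR_BGR2HSV).astype(int)
def q(c,pts,k,o,names):
    for n,p in zip(names,pts):
        w=c.plane([(np.array(p)+.5)/k-.5+o],z)[0]; print(n,w.round(4),"b",(w[:2]@b).round(4),"l",(w[:2]@l).round(4))
if len(sys.argv)<3:
    q(s,[(210,244),(302,184),(143,199),(238,132)],5,(180,190),["FR","FL","RR","RL"])
    q(Cam("top"),[(336,437),(190,403)],6,(230,150),["tFR","tFL"])
E
python3 m4.py .015
```

```text
FR [ 0.4306 -0.2294  0.015 ] b 0.4722 l -0.1225
FL [ 0.4547 -0.1419  0.015 ] b 0.4753 l -0.0319
RR [ 0.3598 -0.2149  0.015 ] b 0.4 l -0.125
RL [ 0.38  -0.117  0.015] b 0.3968 l -0.0251
tFR [ 0.4316 -0.2285  0.015 ] b 0.473 l -0.1214
tFL [ 0.4513 -0.1356  0.015 ] b 0.4705 l -0.0265
```

```bash
python3 -m crank '[[0.3,0,0.1,0,0,0,1],[0.6,0,0.1,0,0,0,1],[0.9,0,0.1,0,0,0,1],[0.9,0,0.1,0,0,0,1]]' 90;  python3 st.py
```

```text
clock: 15.55
position: [0.3275, -0.1513, 0.0295]
ee_rot: [0.556, -0.437, 0.557, 0.436]
contact_force: [-0.9, -1.0, -0.1]
width: 0.0166
t 15.55 p [ 0.3275 -0.1513  0.0295] F [-0.9 -1.  -0.1] M [-0.06  0.09  0.02] w 0.0166 q [-0.63  0.2   2.23 -0.    0.71 -1.96]
[[-0.0, -0.971, 0.238], [-0.001, 0.238, 0.971], [-1.0, -0.0, -0.001]]
shift cm [-0.97  0.08 -0.04] turn [-0.26 -0.05  0.01]
```

```bash
python3 -m crank '[[0.1,0,0,0,0,0,1],[0.1,-1,0,0,0,0,1],[0.1,-2.2,0,0,0,0,1],[0.1,-3.4,0,0,0,0,1],[0.1,-4.4,0,0,0,0,1]]' 90;  python3 -m crank '[[0,0,0,0,0,0,1]]' 90; python3 st.py; python3 - <<'E'
from h import *
s=Cam("scene"); s.crop("pics/s12.png",180,190,290,290,5)
t=Cam("top"); t.crop("pics/t12.png",230,150,340,250,6)
E
```

```text
clock: 16.18
position: [0.3577, -0.1556, 0.029]
ee_rot: [0.551, -0.429, 0.56, 0.445]
contact_force: [-27.2, 5.6, 38.7]
width: 0.0165
clock: 16.3
position: [0.3664, -0.1594, 0.0291]
ee_rot: [0.555, -0.435, 0.557, 0.439]
contact_force: [-5.0, 2.7, 7.6]
width: 0.0161
t 16.3 p [ 0.3664 -0.1594  0.0291] F [-5.   2.7  7.6] M [ 0.12  0.69 -0.04] w 0.0161 q [-0.58  0.25  2.15 -0.    0.74 -1.91]
[[-0.006, -0.971, 0.237], [0.002, 0.237, 0.972], [-1.0, 0.007, 0.001]]
shift cm [-0.98  4.05 -0.17] turn [-0.21  0.05 -0.39]
```

View pics/s12.png

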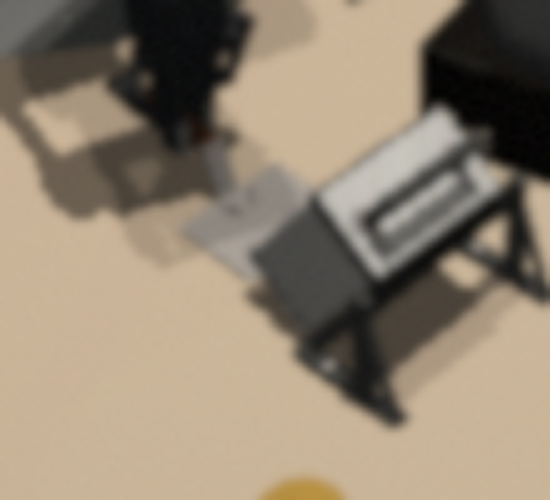

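View pics/t12.png

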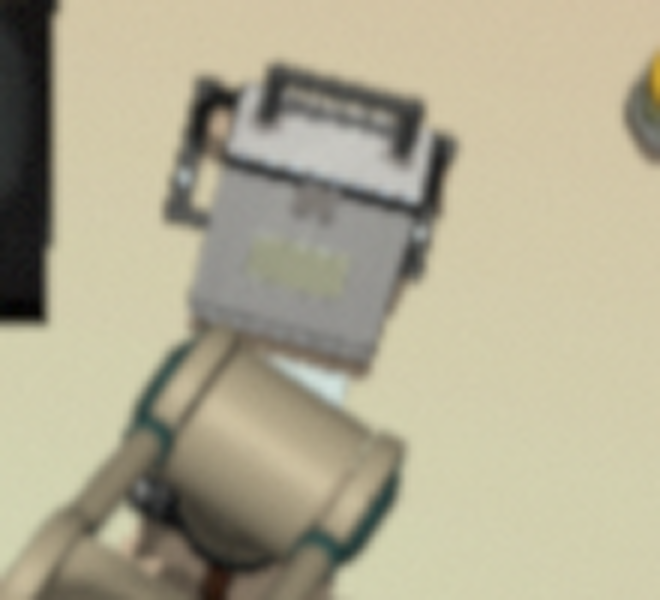

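```bash
python3 -m crank '[[-0.1,-0.2,0,0,0,0,1],[-0.1,-0.7,0,0,0,0,1],[-0.1,-1.2,0,0,0,0,1],[-0.1,-1.7,0,0,0,0,1],[-0.1,-2.2,0,0,0,0,1]]' 90;  python3 -m crank '[[0,-0.5,0,0,0,0,1],[0,-1,0,0,0,0,1],[0,-1.5,0,0,0,0,1],[0,-1.9,0,0,0,0,1],[0,-1.9,0,0,0,0,1]]' 90; python3 st.py
```

```text
clock: 17.02
position: [0.3921, -0.167, 0.0295]
ee_rot: [0.556, -0.437, 0.556, 0.436]
contact_force: [0.3, 0.2, -2.6]
width: 0.0162
clock: 17.65
position: [0.4105, -0.1715, 0.0297]
ee_rot: [0.556, -0.437, 0.556, 0.436]
contact_force: [0.8, -0.8, -3.3]
width: 0.0162
t 17.65 p [ 0.4105 -0.1715  0.0297] F [ 0.8 -0.8 -3.3] M [ 0.05  0.15 -0.02] w 0.0162 q [-0.55  0.3   2.06 -0.    0.77 -1.88]
[[0.0, -0.971, 0.238], [-0.001, 0.238, 0.971], [-1.0, -0.001, -0.001]]
shift cm [-0.96  8.62 -0.04] turn [-0.25 -0.06  0.04]
```

```bash
python3 -m crank '[[0.05,-0.2,0.05,0,0,0,1],[0.05,-0.4,0.1,0,0,0,1],[0.05,-0.6,0.1,0,0,0,1],[0.05,-0.8,0.1,0,0,0,1],[0.05,-1.0,0.1,0,0,0,1]]' 90;  python3 -m crank '[[0,-0.15,0,0,0,0,1],[0,-0.3,0,0,0,0,1],[0,-0.45,0,0,0,0,1]]' 90; python3 st.py
```

```text
clock: 18.27
position: [0.4199, -0.1727, 0.0292]
ee_rot: [0.556, -0.437, 0.557, 0.436]
contact_force: [-2.0, 0.2, 0.6]
width: 0.0161
clock: 18.65
position: [0.4223, -0.1732, 0.0291]
ee_rot: [0.555, -0.436, 0.557, 0.438]
contact_force: [-9.2, 1.2, 7.8]
width: 0.0162
t 18.65 p [ 0.4223 -0.1732  0.0291] F [-9.2  1.2  7.8] M [-0.11  1.35 -0.13] w 0.0162 q [-0.54  0.32  2.04 -0.    0.79 -1.87]
[[-0.004, -0.971, 0.237], [0.0, 0.237, 0.972], [-1.0, 0.004, -0.001]]
shift cm [-0.97  9.81 -0.15] turn [-0.21 -0.04 -0.25]
```

```bash
python3 -m crank '[[0,-0.15,0,0,0,0,1],[0,-0.3,0,0,0,0,1],[0,-0.45,0,0,0,0,1],[0,-0.45,0,0,0,0,1]]' 90; python3 st.py; python3 - <<'E'
from h import *
s=Cam("scene"); s.crop("pics/s13.png",180,190,290,290,5)
t=Cam("top"); t.crop("pics/t13.png",230,150,340,250,6)
E
python3 m3.py
```

```text
clock: 19.15
position: [0.4224, -0.1731, 0.0291]
ee_rot: [0.553, -0.434, 0.559, 0.44]
contact_force: [-16.2, 0.3, 15.5]
width: 0.0164
t 19.15 p [ 0.4224 -0.1731  0.0291] F [-16.2   0.3  15.5] M [-0.28  2.36 -0.25] w 0.0164 q [-0.54  0.32  2.03 -0.01  0.8  -1.87]
[[-0.012, -0.972, 0.236], [0.002, 0.236, 0.972], [-1.0, 0.012, -0.001]]
shift cm [-0.89  9.83 -0.15] turn [-0.14 -0.03 -0.71]
front [ 0.4887 -0.1849  0.3   ] [ 0.854 -0.41   0.321] yaw -25.64 elev 1.244 0.0099 606
lidtop [ 0.5823 -0.2062  0.1464] [ 0.639 -0.148  0.755] yaw -13.05 elev 0.715 0.0019 121
lid sc [ 0.5805 -0.2119  0.1463] [ 0.498 -0.122  0.859] yaw -13.73 elev 0.538 0.0025 159
```

View pics/s13.png

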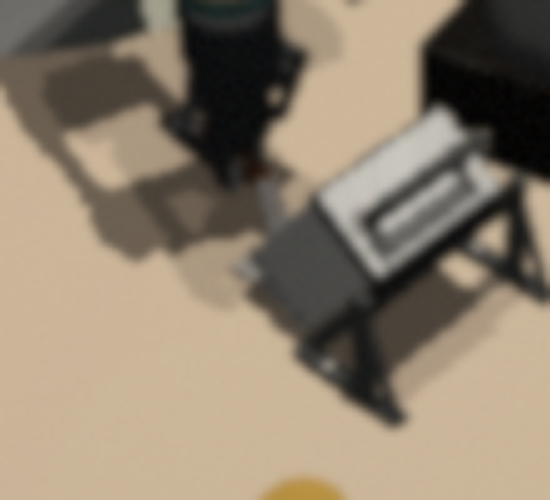

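View pics/t13.png

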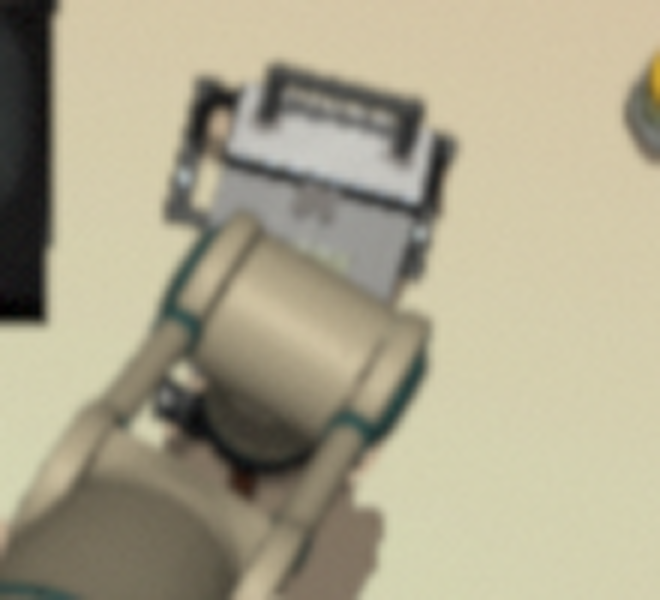

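```bash
python3 -m crank '[[-0.02,0.25,0,0,0,0,1],[-0.03,0.5,0,0,0,0,1]]' 30; python3 st.py;  python3 -m crank '[[0,0,0,0,0,0,2],[0,0,0,0,0,0,3],[0,0,0,0,0,0,4.5],[0,0,0,0,0,0,4.5]]' 30; python3 st.py
```

```text
clock: 19.6
position: [0.4225, -0.1733, 0.0293]
ee_rot: [0.556, -0.436, 0.557, 0.437]
contact_force: [-3.0, 0.1, -1.3]
width: 0.016
t 19.6 p [ 0.4225 -0.1733  0.0293] F [-3.   0.1 -1.3] M [-0.12  0.47 -0.16] w 0.016 q [-0.54  0.32  2.04 -0.    0.79 -1.87]
[[-0.002, -0.971, 0.238], [-0.0, 0.238, 0.971], [-1.0, 0.002, -0.001]]
shift cm [-0.98  9.83 -0.15] turn [-0.25 -0.05 -0.11]
clock: 20.1
position: [0.4244, -0.1738, 0.0295]
ee_rot: [0.556, -0.437, 0.556, 0.436]
contact_force: [0.8, 0.4, 0.4]
width: 0.0451
t 20.1 p [ 0.4244 -0.1738  0.0295] F [0.8 0.4 0.4] M [ 0.03 -0.02 -0.04] w 0.0451 q [-0.54  0.32  2.04 -0.    0.78 -1.87]
[[0.001, -0.971, 0.238], [-0.001, 0.238, 0.971], [-1.0, -0.001, -0.001]]
shift cm [-0.98 10.02 -0.15] turn [-0.24 -0.06  0.06]
```

```bash
python3 -m crank '[[-2,0,0,0,0,0,4.5],[-7,0,0,0,0,0,4.5],[-13,0,0,0,0,0,4.5],[-19,0,0,0,0,0,4.5],[-22,0,0,0,0,0,4.5]]' 30; python3 - <<'E'
from plan import *
show(); Rt=toolR(np.radians(-13.5),.3); delta(np.array([.6125,-.2191,.1478])-.12*Rt[:,0],Rt)
s=Cam("scene"); s.crop("pics/s14.png",180,190,290,290,5)
E
```

```text
clock: 20.72
position: [0.4252, -0.1741, 0.2532]
ee_rot: [0.557, -0.439, 0.556, 0.434]
contact_force: [-0.3, 0.4, -0.7]
width: 0.0449
t 20.73 p [ 0.4252 -0.1741  0.2532] F [-0.3  0.4 -0.7] M [-0.03  0.04 -0.01] w 0.0449 q [-0.54  0.08  1.7  -0.    1.35 -1.87]
[[0.006, -0.971, 0.238], [-0.004, 0.238, 0.971], [-1.0, -0.006, -0.003]]
shift cm [ -0.78 -22.82   0.1 ] turn [88.97 13.68 13.86]
```

View pics/s14.png

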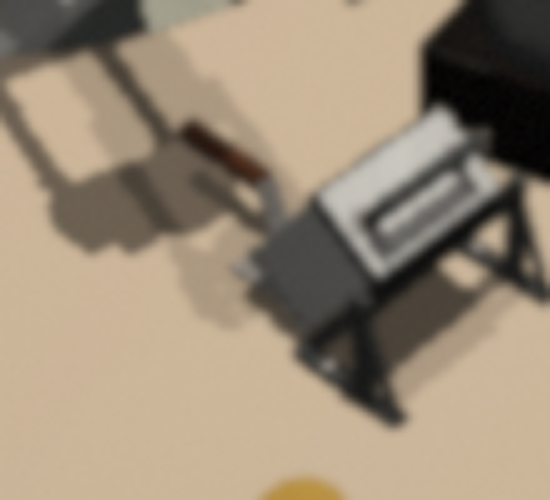

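```bash
python3 -m crank '[[-1,-2.3,0,9.5,1.5,1.5,4.5],[-1.5,-4.6,0,19,2.9,3,4.5],[-1.5,-6.8,0,28.5,4.4,4.4,4.5],[-1.5,-9.1,0,38,5.8,5.9,4.5],[-1.5,-11.4,0,47,7.2,7.3,4.5]]' 30; python3 - <<'E'
from plan import *
show(); Rt=toolR(np.radians(-13.5),.3); delta(np.array([.6125,-.2191,.1478])-.12*Rt[:,0],Rt)
t=Cam("top"); t.crop("pics/t14.png",230,150,340,250,6)
E
```

```text
clock: 21.4
position: [0.5354, -0.2005, 0.2638]
ee_rot: [0.621, -0.168, 0.744, 0.183]
contact_force: [0.5, -1.2, 1.2]
width: 0.0451
t 21.4 p [ 0.5354 -0.2005  0.2638] F [ 0.5 -1.2  1.2] M [ 0.04 -0.12  0.01] w 0.0451 q [-0.42  0.35  1.34 -0.09  1.61 -0.92]
[[-0.173, -0.477, 0.862], [-0.022, 0.877, 0.481], [-0.985, 0.064, -0.162]]
shift cm [-1.74 -7.69  8.35] turn [41.73  6.12  6.26]
```

View pics/t14.png

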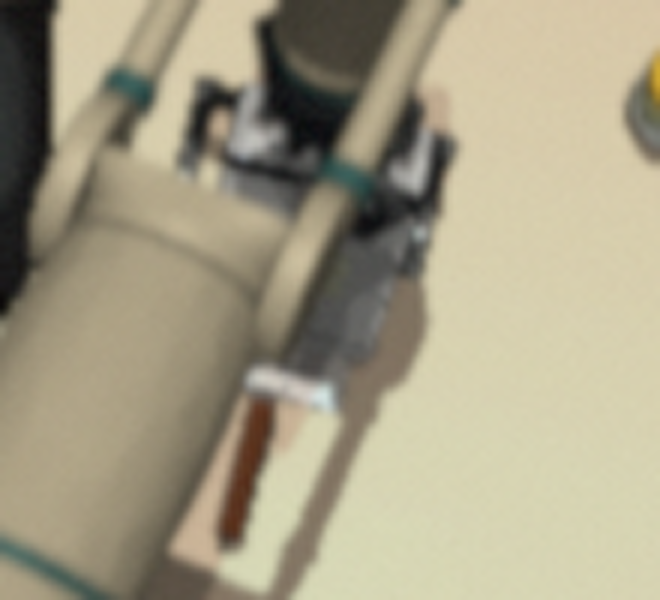

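```bash
python3 -m crank '[[-0.5,-1.6,1.7,8.4,1.2,1.3,4.5],[-0.9,-3.1,3.3,16.8,2.4,2.5,4.5],[-1.2,-4.7,5,25.2,3.6,3.8,4.5],[-1.5,-6.2,6.7,33.6,4.9,5,4.5],[-1.7,-7.7,8.35,41.7,6.1,6.3,4.5]]' 30; python3 -m crank '[[0,0,0,0,0,0,4.0],[0,0,0,0,0,0,4.0]]'; python3 - <<'E'
from plan import *
show(); Rt=toolR(np.radians(-13.5),.3); delta(np.array([.6125,-.2191,.1478]),Rt)
E
```

```text
clock: 22.08
position: [0.6469, -0.227, 0.2621]
ee_rot: [0.59, 0.094, 0.799, -0.069]
contact_force: [-0.2, 0.3, -0.2]
width: 0.0453
clock: 22.32
position: [0.6456, -0.2267, 0.2625]
ee_rot: [0.59, 0.092, 0.8, -0.067]
contact_force: [-1.1, 0.9, -0.3]
width: 0.0402
t 22.32 p [ 0.6456 -0.2267  0.2625] F [-1.1  0.9 -0.3] M [-0.04 -0.11 -0.01] w 0.0402 q [-0.41  0.62  0.9  -0.05  1.92 -0.19]
[[-0.287, 0.226, 0.931], [0.069, 0.974, -0.216], [-0.955, 0.002, -0.296]]
shift cm [11.96 -0.03  0.14] turn [ 0.43 -0.   -0.01]
```

```bash
python3 -m crank '[[4,0,0.1,0.4,0,0,4],[8,0,0.1,0.4,0,0,4],[10.5,0,0.1,0.4,0,0,4],[11.9,0,0.1,0.4,0,0,4],[11.9,0,0.1,0.4,0,0,4]]' 30; python3 -m crank '[[0,0,0,0,0,0,2],[0,0,0,0,0,0,1.2],[0,0,0,0,0,0,0.8],[0,0,0,0,0,0,0.8]]' 40; python3 - <<'E'
from plan import *
show()
s=Cam("scene"); s.crop("pics/s15.png",180,190,290,290,5)
E
```

```text
clock: 22.95
position: [0.6124, -0.2187, 0.1491]
ee_rot: [0.59, 0.095, 0.799, -0.07]
contact_force: [0.2, -0.6, 1.0]
width: 0.04
clock: 23.45
position: [0.6134, -0.2194, 0.1505]
ee_rot: [0.59, 0.095, 0.799, -0.071]
contact_force: [-1.0, 0.6, 5.6]
width: 0.0114
t 23.45 p [ 0.6134 -0.2194  0.1505] F [-1.   0.6  5.6] M [-0.    0.39  0.04] w 0.0114 q [-0.42  0.61  1.2  -0.05  1.63 -0.18]
[[-0.285, 0.235, 0.929], [0.068, 0.972, -0.225], [-0.956, -0.001, -0.293]]
```

View pics/s15.png

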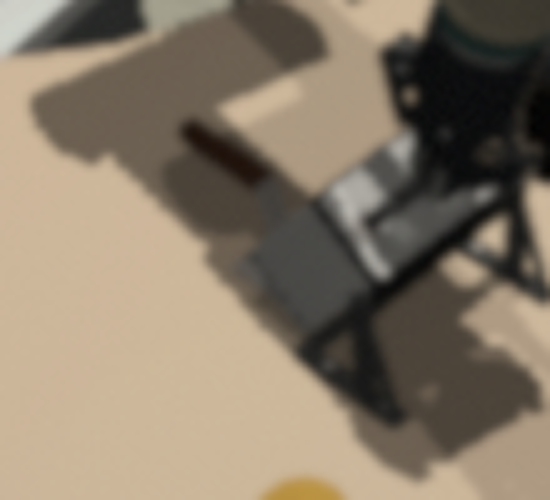

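```bash
python3 - <<'E'
import numpy as np
def sh(t,t0,px,tl=.298):
    f=lambda t:np.array([-px*np.cos(t)+178*np.sin(t),px*np.sin(t)+178*np.cos(t)])
    d=f(t)-f(t0); s,c=np.sin(tl),np.cos(tl); return np.round([-(s*d[0]+c*d[1])/10,(c*d[0]-s*d[1])/10],2)
for a,e in((.607,.5),(.5,.4),(.4,.3),(.3,.2),(.2,.1),(.1,0)):
    print(a,e,[sh(t,a,28).tolist() for t in np.linspace(a,e,6)[1:]],"rear",sh(e,a,35))
E
```

```text
0.607 0.5 [[-0.05, -0.38], [-0.1, -0.76], [-0.14, -1.15], [-0.17, -1.53], [-0.19, -1.92]] rear [-0.12 -1.94]
0.5 0.4 [[-0.01, -0.36], [-0.02, -0.72], [-0.02, -1.08], [-0.01, -1.44], [0.01, -1.8]] rear [ 0.08 -1.81]
0.4 0.3 [[0.02, -0.36], [0.05, -0.72], [0.09, -1.08], [0.14, -1.43], [0.19, -1.79]] rear [ 0.26 -1.8 ]
0.3 0.2 [[0.06, -0.36], [0.12, -0.71], [0.2, -1.06], [0.28, -1.41], [0.36, -1.76]] rear [ 0.43 -1.76]
0.2 0.1 [[0.09, -0.35], [0.2, -0.69], [0.3, -1.04], [0.42, -1.38], [0.54, -1.72]] rear [ 0.61 -1.71]
0.1 0 [[0.13, -0.34], [0.26, -0.67], [0.4, -1.0], [0.55, -1.33], [0.71, -1.66]] rear [ 0.78 -1.64]
```

```bash
python3 -m crank '[[-0.05,0,-0.38,0,0,0,0.8],[-0.1,0,-0.76,0,0,0,0.8],[-0.14,0,-1.15,0,0,0,0.8],[-0.17,0,-1.53,0,0,0,0.8],[-0.19,0,-1.92,0,0,0,0.8]]' 40; python3 - <<'E'
from plan import *
show()
s=Cam("scene"); s.crop("pics/s16.png",180,190,290,290,5)
E
```

```text
clock: 24.12
position: [0.5975, -0.2155, 0.1572]
ee_rot: [0.592, 0.095, 0.797, -0.071]
contact_force: [5.1, -1.1, 5.2]
width: 0.0112
t 24.12 p [ 0.5975 -0.2155  0.1572] F [ 5.1 -1.1  5.2] M [-0.27 -0.99  0.02] w 0.0112 q [-0.42  0.57  1.24 -0.05  1.62 -0.18]
[[-0.282, 0.235, 0.93], [0.067, 0.972, -0.225], [-0.957, -0.001, -0.29]]
```

View pics/s16.png

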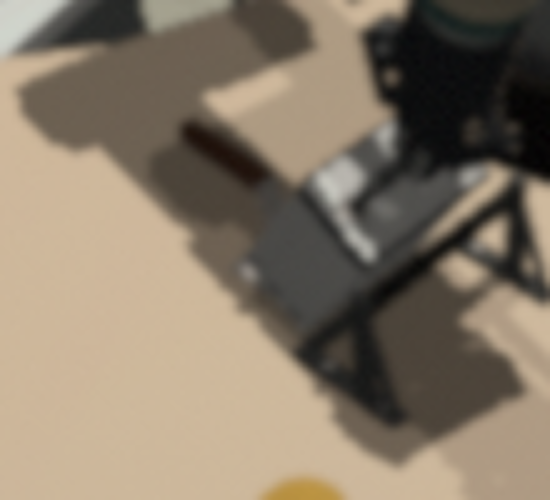

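Bin is following; continue down to 0.3 rad.

```bash
python3 -m crank '[[-0.01,0,-0.36,0,0,0,0.8],[-0.02,0,-0.72,0,0,0,0.8],[-0.02,0,-1.08,0,0,0,0.8],[-0.01,0,-1.44,0,0,0,0.8],[0.01,0,-1.8,0,0,0,0.8]]'; python3 -m crank '[[0.02,0,-0.36,0,0,0,0.8],[0.05,0,-0.72,0,0,0,0.8],[0.09,0,-1.08,0,0,0,0.8],[0.14,0,-1.43,0,0,0,0.8],[0.19,0,-1.79,0,0,0,0.8]]'; python3 - <<'E'
from plan import *
show()
s=Cam("scene"); s.crop("pics/s17.png",180,190,290,290,5)
t=Cam("top"); t.crop("pics/t17.png",230,150,340,250,6)
E
```

```text
clock: 24.8
position: [0.58, -0.2112, 0.1625]
ee_rot: [0.591, 0.095, 0.798, -0.071]
contact_force: [5.0, -1.7, 6.7]
width: 0.0113
clock: 25.42
position: [0.5622, -0.2068, 0.1659]
ee_rot: [0.59, 0.095, 0.798, -0.071]
contact_force: [3.3, -1.4, 6.4]
width: 0.0113
t 25.43 p [ 0.5622 -0.2068  0.1659] F [ 3.3 -1.4  6.4] M [-0.19 -0.75  0.08] w 0.0113 q [-0.43  0.52  1.32 -0.06  1.59 -0.19]
[[-0.285, 0.235, 0.929], [0.068, 0.972, -0.225], [-0.956, -0.001, -0.293]]
```

View pics/s17.png

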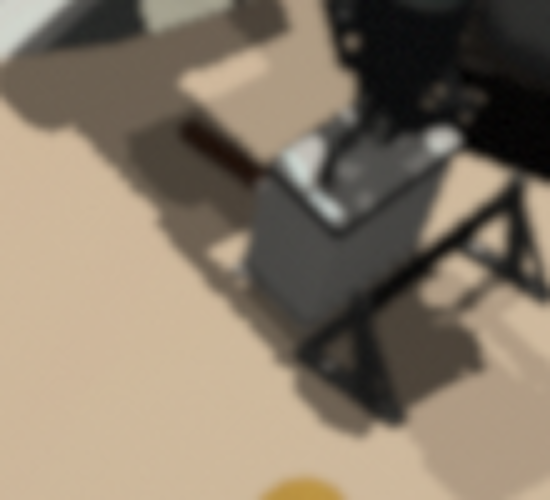

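View pics/t17.png

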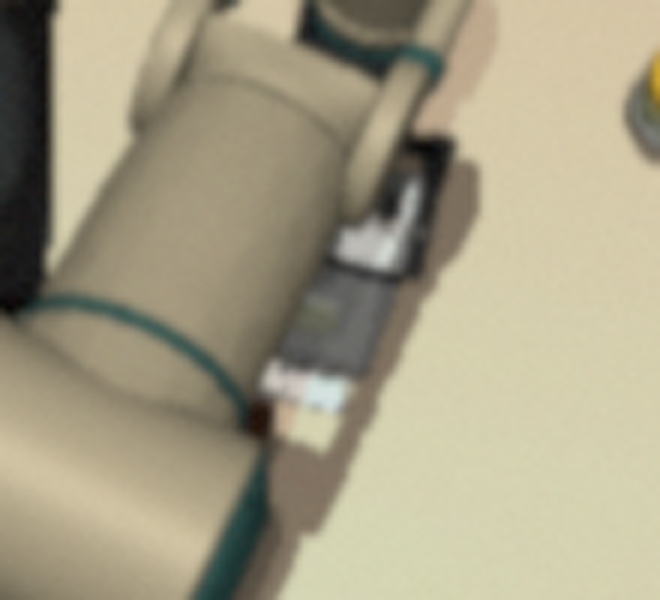

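```bash
python3 -m crank '[[0.06,0,-0.36,0,0,0,0.8],[0.12,0,-0.71,0,0,0,0.8],[0.2,0,-1.06,0,0,0,0.8],[0.28,0,-1.41,0,0,0,0.8],[0.36,0,-1.76,0,0,0,0.8]]'; python3 -m crank '[[0.09,0,-0.35,0,0,0,0.8],[0.2,0,-0.69,0,0,0,0.8],[0.3,0,-1.04,0,0,0,0.8],[0.42,0,-1.38,0,0,0,0.8],[0.54,0,-1.72,0,0,0,0.8]]'; python3 - <<'E'
from plan import *
show()
s=Cam("scene"); s.crop("pics/s18.png",180,190,290,290,5)
E
```

```text
clock: 26.15
position: [0.544, -0.2023, 0.1673]
ee_rot: [0.59, 0.095, 0.799, -0.07]
contact_force: [0.7, -0.3, -0.9]
width: 0.0112
clock: 26.78
position: [0.5257, -0.1978, 0.1668]
ee_rot: [0.589, 0.095, 0.8, -0.07]
contact_force: [-0.5, 1.2, 6.9]
width: 0.0115
t 26.77 p [ 0.5257 -0.1978  0.1668] F [-0.5  1.2  6.9] M [ 0.02 -0.05 -0.03] w 0.0115 q [-0.44  0.47  1.41 -0.06  1.56 -0.2 ]
[[-0.289, 0.235, 0.928], [0.07, 0.972, -0.225], [-0.955, -0.0, -0.297]]
```

View pics/s18.png

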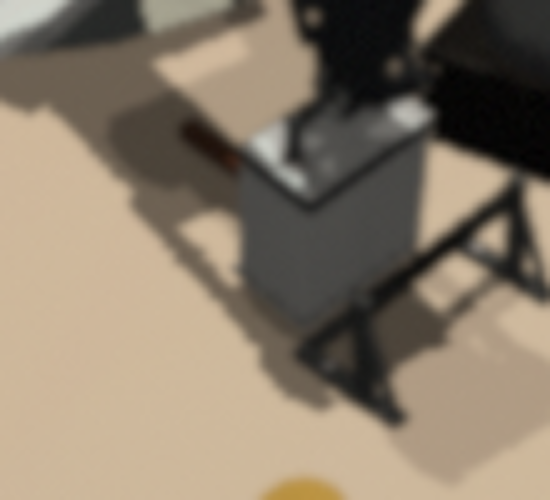

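```bash
python3 -m crank '[[0.06,0,-0.17,0,0,0,0.8],[0.13,0,-0.34,0,0,0,0.8],[0.2,0,-0.5,0,0,0,0.8],[0.26,0,-0.67,0,0,0,0.8],[0.33,0,-0.84,0,0,0,0.8]]'; python3 -m crank '[[0.07,0,-0.16,0,0,0,0.8],[0.14,0,-0.33,0,0,0,0.8],[0.22,0,-0.5,0,0,0,0.8],[0.22,0,-0.5,0,0,0,0.8]]'; python3 - <<'E'
from plan import *
show()
s=Cam("scene"); s.crop("pics/s19.png",180,190,290,290,5)
E
```

```text
clock: 27.45
position: [0.5174, -0.1957, 0.166]
ee_rot: [0.589, 0.095, 0.799, -0.07]
contact_force: [-0.8, 0.5, 5.1]
width: 0.0113
clock: 27.95
position: [0.5119, -0.1944, 0.1654]
ee_rot: [0.589, 0.095, 0.8, -0.07]
contact_force: [-1.3, 0.7, 5.2]
width: 0.0112
t 27.95 p [ 0.5119 -0.1944  0.1654] F [-1.3  0.7  5.2] M [-0.02 -0.12 -0.02] w 0.0112 q [-0.45  0.45  1.45 -0.06  1.54 -0.2 ]
[[-0.289, 0.235, 0.928], [0.07, 0.972, -0.225], [-0.955, -0.0, -0.297]]
```

View pics/s19.png

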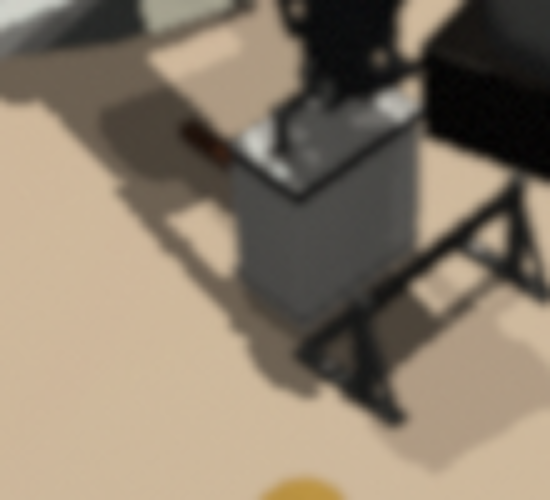

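```bash
python3 -m crank '[[0.04,0,-0.09,0,0,0,0.8],[0.08,0,-0.18,0,0,0,0.8],[0.08,0,-0.18,0,0,0,0.8]]'; python3 -m crank '[[0.04,0,-0.09,0,0,0,0.8],[0.08,0,-0.18,0,0,0,0.8],[0.08,0,-0.18,0,0,0,0.8]]';  python3 - <<'E'
from plan import *
show()
E
```

```text
clock: 28.38
position: [0.5103, -0.194, 0.1652]
ee_rot: [0.589, 0.095, 0.799, -0.07]
contact_force: [-0.2, 1.0, 5.9]
width: 0.0116
clock: 28.75
position: [0.5081, -0.1934, 0.1646]
ee_rot: [0.589, 0.095, 0.8, -0.07]
contact_force: [-1.6, 1.2, 4.0]
width: 0.0114
t 28.75 p [ 0.5081 -0.1934  0.1646] F [-1.6  1.2  4. ] M [ 0.15  0.15 -0.03] w 0.0114 q [-0.45  0.44  1.46 -0.06  1.54 -0.2 ]
[[-0.289, 0.235, 0.928], [0.07, 0.972, -0.224], [-0.955, 0.0, -0.297]]
```

```bash
python3 -m crank '[[0.04,0,-0.09,0,0,0,0.8],[0.08,0,-0.18,0,0,0,0.8],[0.08,0,-0.18,0,0,0,0.8]]'; python3 -m crank '[[0.04,0,-0.09,0,0,0,0.8],[0.08,0,-0.18,0,0,0,0.8],[0.08,0,-0.18,0,0,0,0.8]]';  python3 - <<'E'
from plan import *
show()
s=Cam("scene"); s.crop("pics/s20.png",180,190,290,290,5)
E
python3 - <<'E'
from m3 import *
s=Cam("scene")
P=poly(s,[(250,205),(290,215),(290,300),(250,265)],5,(180,190)); 
P2=poly(s,[(310,205),(405,140),(400,235),(315,300)],5,(180,190))
for n,P in(("right",P),("rear",P2)):
    c,nn,sd,N=fit(P); print(n,c.round(3),nn.round(3),sd.round(4),N,"elev from horiz",np.arcsin(nn[2]).round(3))
E
```

```text
clock: 29.12
position: [0.5073, -0.1933, 0.1645]
ee_rot: [0.59, 0.095, 0.799, -0.07]
contact_force: [-1.1, 2.0, 3.8]
width: 0.0117
clock: 29.5
position: [0.5065, -0.193, 0.1644]
ee_rot: [0.591, 0.095, 0.798, -0.07]
contact_force: [2.1, 1.2, 3.2]
width: 0.0111
t 29.5 p [ 0.5065 -0.193   0.1644] F [2.1 1.2 3.2] M [ 0.18 -0.55 -0.06] w 0.0111 q [-0.45  0.44  1.47 -0.06  1.53 -0.2 ]
[[-0.284, 0.235, 0.93], [0.069, 0.972, -0.225], [-0.956, -0.0, -0.292]]
right [ 0.506 -0.254  0.069] [-0.232 -0.973  0.001] 0.0015 134 elev from horiz 0.001
rear [ 0.546 -0.205  0.073] [ 0.974 -0.227  0.002] 0.0015 338 elev from horiz 0.002
```

View pics/s20.png

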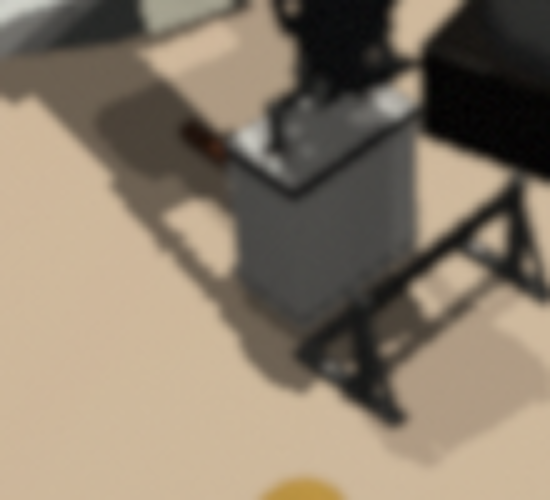

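```bash
python3 -m crank '[[-0.02,0,0.1,0,0,0,0.8],[-0.02,0,0.1,0,0,0,1.3],[-0.02,0,0.1,0,0,0,2],[-0.02,0,0.1,0,0,0,4],[-0.02,0,0.1,0,0,0,5]]'; python3 -m crank '[[-1,0,0,0,0,0,5],[-4,0,0,0,0,0,5],[-8,0,0,0,0,0,5],[-12,0,0,0,0,0,5],[-15,0,0,0,0,0,5]]'; python3 - <<'E'
from plan import *
show(); Rt=toolR(np.radians(-65),0); delta([.25,-.50,.26],Rt)
E
```

```text
clock: 30.22
position: [0.5062, -0.1934, 0.164]
ee_rot: [0.59, 0.095, 0.799, -0.071]
contact_force: [-0.8, 0.1, -0.2]
width: 0.0499
clock: 30.85
position: [0.5502, -0.2039, 0.3102]
ee_rot: [0.591, 0.095, 0.798, -0.071]
contact_force: [0.2, -0.5, -1.3]
width: 0.0497
t 30.85 p [ 0.5502 -0.2039  0.3102] F [ 0.2 -0.5 -1.3] M [-0.06 -0.1   0.  ] w 0.0497 q [-0.44  0.44  1.11 -0.06  1.89 -0.21]
[[-0.284, 0.235, 0.93], [0.067, 0.972, -0.225], [-0.957, -0.001, -0.292]]
shift cm [ 11.32 -35.83 -19.78] turn [ 51.02 -15.77   7.66]
```

```bash
python3 -m crank '[[0,-5,-3,8,-2.5,1.2,5],[1,-10,-6,16,-5,2.4,5],[3,-15,-9,24,-7.5,3.6,5],[5,-20,-12,32,-10,4.8,5],[7,-25,-15,40,-12.5,6,5]]'; python3 -m crank '[[0,-4,-3,4,-1,0.5,5],[0,-8,-6,8,-2,1,5],[0,-8,-6,8,-2,1,5]]'; python3 - <<'E'
from m3 import *
show()
s=Cam("scene"); s.crop("pics/s21.png",180,190,290,290,5); cv2.imwrite("pics/s21f.png",s.im)
t=Cam("top"); t.crop("pics/t21.png",230,150,340,250,6)
E
python3 meas.py
```

```text
clock: 31.48
position: [0.3299, -0.4095, 0.2857]
ee_rot: [0.607, 0.324, 0.651, -0.32]
contact_force: [-0.1, -1.7, 1.2]
width: 0.0498
clock: 31.85
position: [0.2286, -0.4066, 0.292]
ee_rot: [0.596, 0.366, 0.615, -0.365]
contact_force: [-0.3, 0.3, 0.0]
width: 0.0502
t 31.85 p [ 0.2286 -0.4066  0.292 ] F [-0.3  0.3  0. ] M [ 0.02 -0.05  0.04] w 0.0502 q [-1.2   0.09  1.59 -0.02  1.48 -0.11]
[[-0.023, 0.885, 0.465], [0.014, 0.466, -0.885], [-1.0, -0.013, -0.023]]
top counter z 0.0007687365150259584
 lid (array([ 0.51420569, -0.19379851]), (121.5184326171875, 71.61849975585938), 76.89360046386719) 98Traceback (most recent call last):
  File "meas.py", line 19, in <module>
    bl=biggest(reg&(hsv[...,1]<40)&(hsv[...,2]>110)&(Z<.05))
  File "meas.py", line 6, in biggest
    i=1+np.argmax(st[1:,4]); return l==i
        ~~~~~~~~~^^^^^^^^^^
    return _wrapfunc(a, 'argmax', axis=axis, out=out, **kwds)
    return bound(*args, **kwds)
ValueError: attempt to get argmax of an empty sequence
```

View pics/s21.png

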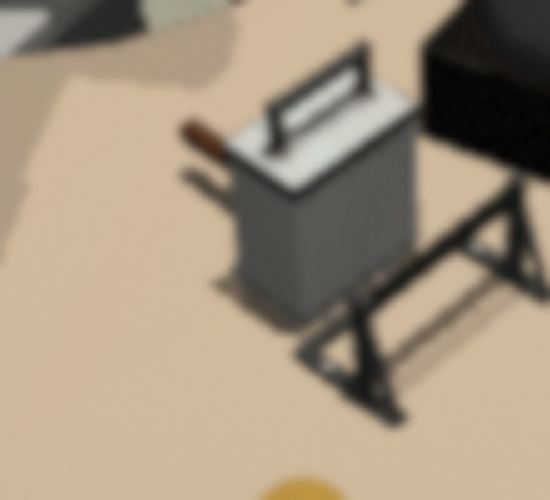

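View pics/t21.png

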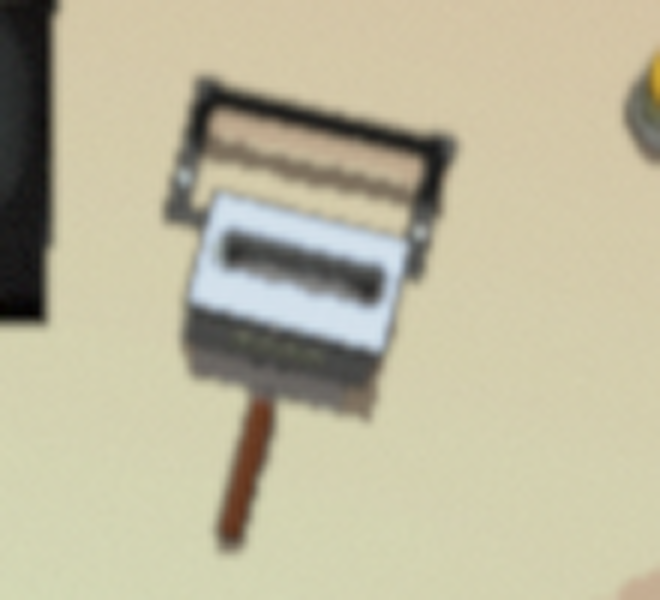

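View pics/s21f.png

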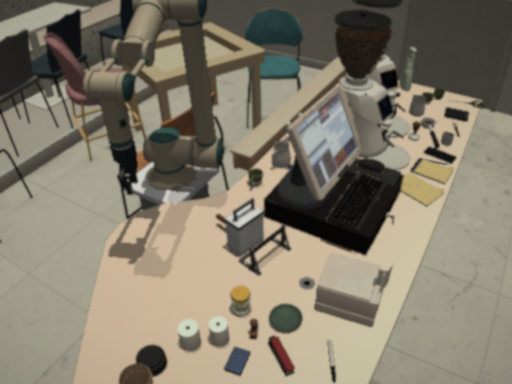

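```bash
python3 - <<'E'
from m3 import *
from meas import rect,biggest
t=Cam("top"); s=Cam("scene"); f=lambda p:(np.array(p)+.5)/6-.5+np.array([230,150])
P=t.cloud(); hsv=cv2.cvtColor(t.im,cv2.COLOR_BGR2HSV).astype(int); X,Y,Z=[P[...,i] for i in range(3)]
ha=biggest((abs(X-.39)<.08)&(abs(Y+.165)<.06)&(hsv[...,1]>110)&(hsv[...,2]<170)&(Z>.02))
cs=max(cv2.findContours(ha.astype(np.uint8),cv2.RETR_EXTERNAL,cv2.CHAIN_APPROX_NONE)[0],key=len)[:,0]
h=rect(t.plane(cs,.053)); print("handle",h)
lid=biggest((abs(X-.51)<.1)&(abs(Y+.19)<.12)&(hsv[...,2]>165)&(hsv[...,1]<45)&(Z>.1)).astype(np.uint8)
lid=cv2.morphologyEx(lid,cv2.MORPH_CLOSE,np.ones((9,9)))
cs=max(cv2.findContours(lid,cv2.RETR_EXTERNAL,cv2.CHAIN_APPROX_NONE)[0],key=len)[:,0]
L=rect(t.plane(cs,.144)); print("lid",L)
a=np.radians(L[2]-90); ll=np.array([-np.sin(a),np.cos(a)]); print("lat offset handle-lid mm",(h[0]-L[0])@ll*1000, "along",(h[0]-L[0])@np.array([np.cos(a),np.sin(a)])*1000)
for n,Q in(("right",poly(s,[(250,205),(288,215),(288,300),(250,265)],5,(180,190))),("rear",poly(s,[(310,205),(405,140),(400,235),(315,300)],5,(180,190)))):
    c,nn,sd,N=fit(Q); print(n,nn.round(3),sd.round(4),N)
for nm,c in(("scene",s),("top",t)):
    o=cv2.imread(f"pics/{nm}0.png"); d=cv2.absdiff(o,c.im).max(2)
    reg={"scene":{"mug":(245,165,268,190),"jar":(228,283,254,316),"pit":(270,138,294,168)},"top":{"jar":(333,152,357,178),"mug":(175,228,210,252),"pit":(125,210,160,245)}}[nm]
    for k,(u0,v0,u1,v1) in reg.items(): print(nm,k,"mean diff",d[v0:v1,u0:u1].mean().round(1),d[v0:v1,u0:u1].max())
E
```

```text
handle (array([ 0.40456503, -0.17045288]), (12.570630073547363, 85.12997436523438), 76.80681610107422)
lid (array([ 0.51335248, -0.19359177]), (121.36585235595703, 71.46009063720703), 76.89359283447266)
lat offset handle-lid mm -2.132533416792673 along -111.20057791135481
right [0.256 0.967 0.007] 0.0014 118
rear [-0.974  0.225  0.004] 0.0014 337
scene mug mean diff 2.6 5
scene jar mean diff 2.9 5
scene pit mean diff 2.2 5
top jar mean diff 3.0 6
top mug mean diff 3.1 11
top pit mean diff 2.9 7
```

```bash
python3 - <<'E'
from rig import manip
print(manip.sign_off(), manip.get_state()["clock"])
E
```

```text
the job is handed in; nothing more can be done
the job is handed in; nothing more can be done
```

The bin is standing level on the lifter blade, the arm is clear of everything, and I handed the job in at about 32 s of the 72 s allowed.

**What I did:** I tipped the bin back on its rear edge by the bar until it leaned by itself on the rail, at about 0.61 rad. I slid the lifter under the raised front until it stopped against the bin at about 16 N. Then I gripped the bar again, let the bin down slowly at about 5 N, released it and backed away.

**Last checks:**
- **Level:** the bin's side faces are vertical within about 0.01 rad. When the bin was let down, the gripper held the bar about 4 mm higher than at the first grasp, which matches the blade thickness.
- **Square and centred:** the lifter handle is within 0.1° of the bin's heading. It sits about 2 mm to one side of centre, which is about the calibration error.
- **Depth:** the blade tip works out about 10 mm short of the bin's rear edge. I had expected 6 to 8 mm; the bin's weight still sits well over the blade.
- **Mug, jar and pitcher:** unchanged in both camera views compared with the start.

**Checks that failed or disagreed:**
- One push of the lifter pressed too hard on the counter, with a brief wrist force of about 47 N, so I eased it off.
- My blade-finding script failed at the end because the blade was hidden under the bin. I checked its position from the handle instead.
- Single-edge readings of the leaning bin's heading disagreed by up to 3°. I used the heading from the depth fit of its front face.

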